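Sort tube caps into the covered carousel and clear the offcuts

ROBOT

A 6-joint arm with a two-finger parallel gripper is mounted at the origin on the work surface. World frame = base frame: x ahead of the robot, y to its left, z up, the work surface at z = 0. Lengths are in m, angles in degrees, forces in N, time in s.
With the tool pointing down it reaches from about 0.3 to 0.75 m from the base axis. Payload 8.5 kg.
Tool frame: the origin (TCP) lies midway between the tips of the shut fingers; the grasp point (between the pads) lies grasp_offset behind it (grasp_offset is the distance from the TCP to the grasp point, in m); z points along the fingers, y is the line along which they close (so a half turn about z gives the same grasp; the last joint's range is limited). The gripper opens to 85 mm and grips with 20 to 120 N. Pads are 22 mm wide; open, the fingers measure 114 mm over their backs; the gripper's body (76 mm by 85 mm) begins 54 mm behind the grasp point. The pads swing forward as they close: fully open they stand 13 mm farther back than shut.
Start: joints at [-89.227, 21.807, 74.336, -0, 83.858, -12.336], TCP at [0.125, -0.536, 0.195] pointing down, gripper open.
Joint ranges: [-178.18, 178.18], [-50.72, 133.34], [12.68, 142.11], [-81.47, 261.47], [9.98, 163.14], [-165.26, 165.26]. Speed limits (degrees/s): [136.94, 136.94, 180, 180, 180, 180].

INTERFACE

Orientations are given as a 3x3 rotation matrix whose columns are the frame's x, y, z axes.
In Python, from rig import observe, get_image, camera_params, close_job, grasp_offset gives the robot as it stands.
- The arm moves only by the shell command python3 -m handwheel 'ROWS' [OPENING] [FORCE]. ROWS is JSON, a list of rows, each a list of 2 entries, a list of its own where there are three numbers: the shift along the tool's x, y, z as a fraction of full scale, then the turn, a rotation vector about the tool's x, y, z as a fraction of full scale. In form: [[[dx, dy, dz], [ax, ay, az]], ...]. A call has 1 to 10 rows; each row is the pose to reach, as a shift and turn from the pose commanded when the call began, along the tool's axes at that moment, turning the shorter way round; what a row does not reach only later rows make up. Full scale, the value 1, is 0.5 m for a shift and pi rad for a turn. A row lasts 1/10 s, in which the tool goes at most 50 mm and 8.59 degrees, less where a joint would pass 70% of its speed; a pose out of reach is approached as far as the arm can. A call with a number of a shift or a turn outside -1 to 1 is refused whole. A call with a gripper value outside its range is refused whole. OPENING is the opening, from 0 (shut) to 1 (fully open), set as the call begins (- or left out, the last holds). The fingers move at their own pace and stop on an object; FORCE is the grip in N (left out, the last holds). Time passes only in rows, so rows that repeat a pose let the fingers close. It gives the time, the measured TCP pose, the force, the opening and the grip force at its end, in the units of the state.
- observe(): the state, without advancing time (a new reading comes with each control period).
- get_image(name): name is "side" or "top" or "wrist"; returns (picture, depth): 400x640x3 uint8, red, green, blue; 400x640 float32, m along the optical axis (not along the pixel's ray), 0 where there is no reading.
- camera_params(name): a dict with "K" (3x3 intrinsics, pixels), "k1" (the pictures are not rectified: a ray, as slopes to the right and down, at radius r is drawn at 1 + k1 r^2 times it, then the intrinsics apply), "R" (3x3) and "t" (3): a world point X has camera coordinates R X + t. Camera axes: x right, y down, z forward; pixel columns grow to the right and rows downward; lengths in m; the calibration is good to about 2 mm. A picture is of the moment at which its call begins: read the wrist's pose just before it. camera_params takes no time and is no camera call; for the wrist camera it gives the pose at the moment of the call.
- close_job(): hands the job in; it is judged then, once.
The state is a dict: "time_s": time; "q": joint angles; "qvel": joint speeds; "joint_efforts": joint torques, N m; "position": TCP position; "tool_rot": TCP orientation; "ft_force": force on the tool from outside, world axes, zero at the start; "wrist_torque": the same for the moment, N m; "grip_width": finger opening in m; "gripper_force": force on a finger pad.
Only numpy, scipy, OpenCV 4.12 (cv2) and the standard library are available. Lean on these libraries where they do the work, as an engineer would, in place of code of your own. Each camera call takes 0.05 s, during which the arm holds its last target. There are 200 camera calls.

TASK

Sort all the loose coloured caps on the bench into the cups of the same colour in the covered carousel; it can be filled only through the port in its hood, so click the dial round by its knob to bring each cup under the port. Drop the white moulding offcuts in the yellow waste bin, and leave the carousel closed, clicked home with its grey blank under the port. Leave the clear tube holders standing where they are.

Things in the scene. Friction and masses are not known exactly. Their poses are not given: they have to be found in the camera images.
- carousel: The covered five-station cap carousel, fixed to the bench: white base 250 x 250 mm and 28 mm high, with a clear dust hood over it whose flat top is 93 mm above the bench (5 mm thick). Origin at the centre of its underside, on the dial's axis; z up; -x points to the side with the port.
- port (a point): Centre of the round port, a hole of 70 mm diameter with a white ring round it (ring 2 mm high), in the hood's top: the only opening of the hood. The point is level with the hood's top (93 mm), 76 mm from the dial's axis.
- knob (a point): The dial's black bar knob on the axis, above the hood: bar 64 mm long, 18 mm thick, 26 mm high, from 101 to 127 mm above the bench, over a round collar 44 mm across (top at 101 mm). The point is the bar's centre, 114 mm up; its x runs along the bar, y across it, z up. The end with a white line points to the blank (-x).
- dial (a joint): Dial angle about its upright axis, rad, positive anticlockwise from above, no stops. Five detents 72 deg (1.257 rad) apart: 0 = blank under the port, 1.257 = blue, 2.513 = lilac, -1.257 = red, -2.513 = yellow (plus whole turns). A ball detent pulls it to the nearest one with 0.05 to 0.3 N m, most near half way between two; let go, it settles there within about 2 deg.
- blank (a point): Centre of the top of the solid grey blank, a round plug 81 mm across and 48 mm high on the dial, 76 mm from the axis, top 84 mm above the bench; under the port it closes the port.
- waste_bin: The yellow open waste bin, fixed: 150 mm (its x) x 120 mm (its y) x 90 mm high, walls 4 mm, rim 4 mm proud. Origin at the centre of its underside.
- cup_red (a point): Centre of the inner floor of the red round cup on the dial, 39 mm above the bench and 76 mm from the axis: inside 60 mm across at the floor and 75 mm at the mouth, 45 mm deep, rim 4 mm below the hood. It carries the dial's axes.
- cup_yellow (a point): Centre of the inner floor of the yellow round cup on the dial, 39 mm above the bench and 76 mm from the axis: inside 60 mm across at the floor and 75 mm at the mouth, 45 mm deep, rim 4 mm below the hood. It carries the dial's axes.
- cup_lilac (a point): Centre of the inner floor of the lilac round cup on the dial, 39 mm above the bench and 76 mm from the axis: inside 60 mm across at the floor and 75 mm at the mouth, 45 mm deep, rim 4 mm below the hood. It carries the dial's axes.
- cup_blue (a point): Centre of the inner floor of the blue round cup on the dial, 39 mm above the bench and 76 mm from the axis: inside 60 mm across at the floor and 75 mm at the mouth, 45 mm deep, rim 4 mm below the hood. It carries the dial's axes.
- cap_red1: A loose red tube cap: hexagonal, 20 mm across the flats (23 mm over corners), 20 mm high, about 12 to 18 g, hollow dimple in the top. Origin at the centre of its underside, z to its top; flats face its +x, -x and every 60 deg. May be absent.
- cap_red2: A loose red tube cap: hexagonal, 20 mm across the flats (23 mm over corners), 20 mm high, about 12 to 18 g, hollow dimple in the top. Origin at the centre of its underside, z to its top; flats face its +x, -x and every 60 deg. May be absent.
- cap_yellow1: A loose yellow tube cap: hexagonal, 20 mm across the flats (23 mm over corners), 20 mm high, about 12 to 18 g, hollow dimple in the top. Origin at the centre of its underside, z to its top; flats face its +x, -x and every 60 deg. May be absent.
- cap_yellow2: A loose yellow tube cap: hexagonal, 20 mm across the flats (23 mm over corners), 20 mm high, about 12 to 18 g, hollow dimple in the top. Origin at the centre of its underside, z to its top; flats face its +x, -x and every 60 deg. May be absent.
- cap_lilac1: A loose lilac tube cap: hexagonal, 20 mm across the flats (23 mm over corners), 20 mm high, about 12 to 18 g, hollow dimple in the top. Origin at the centre of its underside, z to its top; flats face its +x, -x and every 60 deg. May be absent.
- cap_lilac2: A loose lilac tube cap: hexagonal, 20 mm across the flats (23 mm over corners), 20 mm high, about 12 to 18 g, hollow dimple in the top. Origin at the centre of its underside, z to its top; flats face its +x, -x and every 60 deg. May be absent.
- cap_blue1: A loose blue tube cap: hexagonal, 20 mm across the flats (23 mm over corners), 20 mm high, about 12 to 18 g, hollow dimple in the top. Origin at the centre of its underside, z to its top; flats face its +x, -x and every 60 deg. May be absent.
- cap_blue2: A loose blue tube cap: hexagonal, 20 mm across the flats (23 mm over corners), 20 mm high, about 12 to 18 g, hollow dimple in the top. Origin at the centre of its underside, z to its top; flats face its +x, -x and every 60 deg. May be absent.
- sprue1: A white moulding offcut (T-shaped runner): bar 44 mm long (x), 12 mm wide (y), 10 mm high, with a round stub 9 mm thick rising 18 mm above the bar from its middle (z). Origin at the centre of the bar's underside. About 12 to 18 g. May be absent.
- sprue2: A white moulding offcut (T-shaped runner): bar 44 mm long (x), 12 mm wide (y), 10 mm high, with a round stub 9 mm thick rising 18 mm above the bar from its middle (z). Origin at the centre of the bar's underside. About 12 to 18 g. May be absent.
- sprue3: A white moulding offcut (T-shaped runner): bar 44 mm long (x), 12 mm wide (y), 10 mm high, with a round stub 9 mm thick rising 18 mm above the bar from its middle (z). Origin at the centre of the bar's underside. About 12 to 18 g. May be absent.
- holder1: A clear tube holder standing upright on the bench, loose, not part of the job: 22 mm across, 55 mm tall, foot flange 32 mm. Origin at the centre of its underside, z up. 25 g.
- holder2: A clear tube holder standing upright on the bench, loose, not part of the job: 22 mm across, 55 mm tall, foot flange 32 mm. Origin at the centre of its underside, z up. 25 g.
- holder3: A clear tube holder standing upright on the bench, loose, not part of the job: 22 mm across, 55 mm tall, foot flange 32 mm. Origin at the centre of its underside, z up. 25 g.

How it is judged (in metres and radians):
At the end, for the whole second after the job is handed in: Every cap present lies in the cup of its own colour (within 36 mm of the cup's centre and below its rim), every offcut present lies in the waste bin, the dial is at rest with the blank within 10 mm of the port's centre, and the tube holders stand upright (horizontal distance between each of cap_red1, cap_red2 and cup_red below 0.036 m and z of each of cap_red1, cap_red2 in the frame of cup_red below 0.045 m and linear speed of each of cap_red1, cap_red2, cap_yellow1, cap_yellow2, cap_lilac1, cap_lilac2, cap_blue1, cap_blue2, sprue1, sprue2, sprue3 below 0.05 m/s and horizontal distance between each of cap_yellow1, cap_yellow2 and cup_yellow below 0.036 m and z of each of cap_yellow1, cap_yellow2 in the frame of cup_yellow below 0.045 m and horizontal distance between each of cap_lilac1, cap_lilac2 and cup_lilac below 0.036 m and z of each of cap_lilac1, cap_lilac2 in the frame of cup_lilac below 0.045 m and horizontal distance between each of cap_blue1, cap_blue2 and cup_blue below 0.036 m and z of each of cap_blue1, cap_blue2 in the frame of cup_blue below 0.045 m and x of sprue1 in the frame of waste_bin between -0.075 and 0.075 m and y of sprue1 in the frame of waste_bin between -0.06 and 0.06 m and z of each of sprue1, sprue2, sprue3 in the frame of waste_bin below 0.08 m and x of sprue2 in the frame of waste_bin between -0.075 and 0.075 m and y of sprue2 in the frame of waste_bin between -0.06 and 0.06 m and x of sprue3 in the frame of waste_bin between -0.075 and 0.075 m and y of sprue3 in the frame of waste_bin between -0.06 and 0.06 m and horizontal distance between blank and port below 0.01 m and velocity of joint dial between -0.1 and 0.1 rad/s and angle between each of holder1, holder2, holder3's own z axis and vertical below 0.2 rad); the robot touches nothing.
It fails at once if a tube holder is knocked over (angle between any of holder1, holder2, holder3's own z axis and vertical above 0.6 rad).
It fails at once if a tube holder is pushed more than 5 cm from where it stood (distance of any of holder1, holder2, holder3 from where it was at the start of the episode above 0.05 m).
Of cap_red1, cap_red2, cap_yellow1, cap_yellow2, cap_lilac1, cap_lilac2, cap_blue1, cap_blue2 only 4 to 6 are there at a start; the rules pass over those that are not, and their reading is None.
Of sprue1, sprue2, sprue3 only 1 to 3 are there at a start; the rules pass over those that are not, and their reading is None.
At some moment in a run one of cap_red1, cap_red2, cap_yellow1, cap_yellow2, cap_lilac1, cap_lilac2, cap_blue1, cap_blue2, sprue1, sprue2 may be knocked a few centimetres aside while the robot is not near it.
Once in a run the grip may slacken for a moment while it holds something.
It also fails if it takes over 210 s, if anything falls off the work surface, if the arm or the gripper's body presses on something with over 40 N, if the wrist force passes 120 N, or if a joint passes its speed limit or range.

## Working session

There is one attempt and no reset: what is moved stays moved. The work goes in short steps, Python scripts to look and compute and a shell command to move; the robot and the scene stay as the last step left them, time stands still between calls to the robot, and variables do not carry over. Pictures are saved under pics/ and viewed, at most 14 in all, crops included, and the job is handed in when it is done.

```bash
ls; mkdir -p pics
python3 - <<'E'
from rig import *
import cv2,numpy as np
s=observe();print(s['time_s'],s['position'],s['tool_rot'],s['grip_width'],grasp_offset)
for n in ['top','side']:
    im,d=get_image(n);np.savez(f'pics/{n}0.npz',im=im,d=d);cv2.imwrite(f'pics/{n}0.png',im[:,:,::-1])
    p=camera_params(n);print(n,p)
E
```

```text
pics
0.0 [ 0.12473988 -0.53529679  0.19409748] [[ 9.73938823e-01  2.26810867e-01 -2.06873598e-06]
 [ 2.26810596e-01 -9.73937644e-01  1.55555913e-03]
 [ 3.50802895e-04 -1.51548864e-03 -9.99998790e-01]] 0.0854186785709835 0.0187
top {'K': array([[388.80377044,   0.        , 319.23411612],
       [  0.        , 388.80377044, 196.06626678],
       [  0.        ,   0.        ,   1.        ]]), 'k1': -0.04994974983511525, 'R': array([[ 0.01061357, -0.99990913,  0.00831222],
       [-0.98102079, -0.01202188, -0.19352953],
       [ 0.19361188, -0.00610042, -0.98105924]]), 't': array([-0.0057328 ,  0.56755716,  0.97187412])}
side {'K': array([[458.59345377,   0.        , 312.47679163],
       [  0.        , 458.59345377, 196.07745369],
       [  0.        ,   0.        ,   1.        ]]), 'k1': -0.06815990207198104, 'R': array([[-0.918213  , -0.39608209, -0.00196702],
       [-0.19563178,  0.45782818, -0.86724942],
       [ 0.34440252, -0.79593488, -0.49787003]]), 't': array([0.50024061, 0.18971309, 1.01702902])}
```

View pics/top0.png

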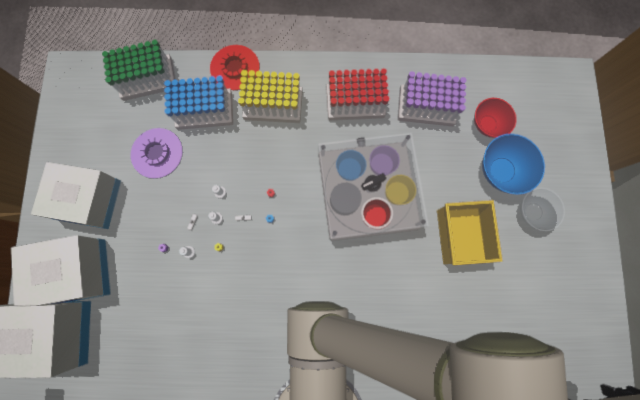

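View pics/side0.png

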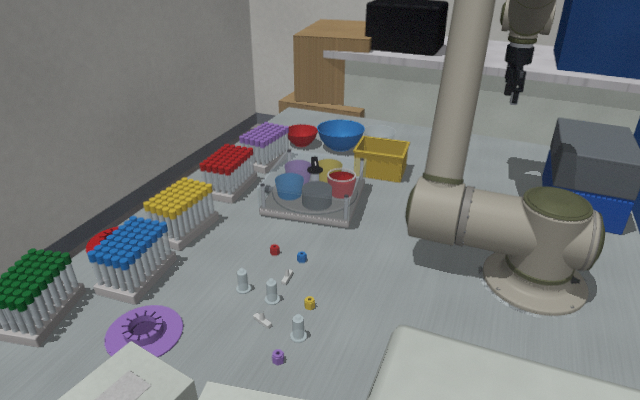

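Top view: caps red (270,193), blue (270,219), yellow (219,247), lilac (164,248). Offcuts are at (193,222) and (243,218), holders at (219,191), (215,217) and (187,252). The red cup is at the port (377,212), and the bin is at (470,233).

```bash
cat > h.py <<'E'
import numpy as np,cv2,json
from rig import *
def ray(p,uv):
    K=p['K'];x=np.array([(uv[0]-K[0,2])/K[0,0],(uv[1]-K[1,2])/K[1,1]]);y=x.copy()
    for _ in range(20): y=x/(1+p['k1']*(y@y))
    return -p['R'].T@p['t'], p['R'].T@np.array([y[0],y[1],1])
def onz(p,uv,z):
    o,d=ray(p,uv); return o+d*(z-o[2])/d[2]
def proj(p,X):
    c=p['R']@X+p['t'];x=c[:2]/c[2];x=x*(1+p['k1']*(x@x));return p['K'][:2,:2]@x+p['K'][:2,2]
HS={'red':[(0,6),(174,180)],'yellow':[(20,34)],'blue':[(98,118)],'lilac':[(124,148)]}
def masks(im,smin=90,vmin=50):
    h=cv2.cvtColor(im,cv2.COLOR_RGB2HSV);r={}
    for c,l in HS.items():
        m=np.zeros(h.shape[:2],np.uint8)
        for a,b in l: m|=cv2.inRange(h,(a,smin,vmin),(b,255,255))
        r[c]=m
    return r
def blobs(m,amin=5,amax=1e9):
    n,l,s,c=cv2.connectedComponentsWithStats(m)
    return [(c[i],s[i]) for i in range(1,n) if amin<=s[i,4]<=amax]
def togo(x,y,z,yaw=None):
    """tool down at x,y,z (TCP), tool y axis at world angle yaw(deg) mod 180 -> row numbers"""
    from scipy.spatial.transform import Rotation as Ro
    s=observe();R=np.array(s['tool_rot']);d=R.T@(np.array([x,y,z])-s['position'])/0.5
    cur=np.degrees(np.arctan2(R[1,1],R[0,1]))
    if yaw is None: yaw=cur
    out=[]
    for k in (0,180):
        a=(yaw+k-cur+180)%360-180
        ya=np.radians(cur+a);Y=np.array([np.cos(ya),np.sin(ya),0]);Z=np.array([0,0,-1.]);X=np.cross(Y,Z)
        rv=Ro.from_matrix(R.T@np.c_[X,Y,Z]).as_rotvec()
        out.append((abs(a),np.round(rv/np.pi,4).tolist(),round(a,1)))
    out.sort()
    print('shift',np.round(d,4).tolist(),'rows>=',int(np.ceil(max(np.linalg.norm(d)*10,out[0][0]/8.59))),'turn',[o[1:] for o in out],'q6',round(s['q'][5],1),'t',round(s['time_s'],2))
E
python3 - <<'E'
from h import *
D=np.load('pics/top0.npz');im=D['im'];p=camera_params('top')
for c,m in masks(im).items():
    for ce,s in blobs(m,8,2500):
        print(c,np.round(ce,1),s[4],np.round(onz(p,ce,.012),3))
for n,u in dict(sp1=(193,222),sp2=(243,218),h1=(219,191),h2=(215,217),h3=(187,252)).items(): print(n,np.round(onz(p,u,.01 if n[0]=='s' else .04),3))
print('bin',onz(p,(470,233),.09))
cv2.imwrite('pics/crop.png',cv2.resize(im[120:280,140:520,::-1],None,fx=2.1,fy=2.1,interpolation=cv2.INTER_CUBIC))
E
```

```text
red [233.1  63.9] 1408 [0.974 0.261 0.012]
red [358.8  86.9] 1745 [ 0.904 -0.112  0.012]
red [494.7 116.9] 1283 [ 0.818 -0.51   0.012]
red [270.3 192.5] 45 [0.584 0.136 0.012]
red [376.5 212.9] 534 [ 0.531 -0.157  0.012]
yellow [268.3  89.4] 1889 [0.892 0.153 0.012]
yellow [400.1 189.4] 690 [ 0.598 -0.224  0.012]
yellow [218.4 246.7] 51 [0.434 0.271 0.012]
blue [193.1  95.5] 1943 [0.871 0.372 0.012]
blue [349.4 168.1] 374 [ 0.657 -0.083  0.012]
blue [109.8 209.6] 167 [0.531 0.58  0.012]
blue [269.5 218.1] 46 [0.513 0.135 0.012]
blue [103.9 267.5] 342 [0.373 0.578 0.012]
blue [ 71.6 300.5] 17 [0.284 0.658 0.012]
blue [ 84.3 333.1] 538 [0.202 0.614 0.012]
sp1 [0.5   0.345 0.01 ]
sp2 [0.513 0.208 0.01 ]
h1 [0.581 0.271 0.04 ]
h2 [0.511 0.277 0.04 ]
h3 [0.417 0.345 0.04 ]
bin [ 0.47009487 -0.3819411   0.09      ]
```

View pics/crop.png

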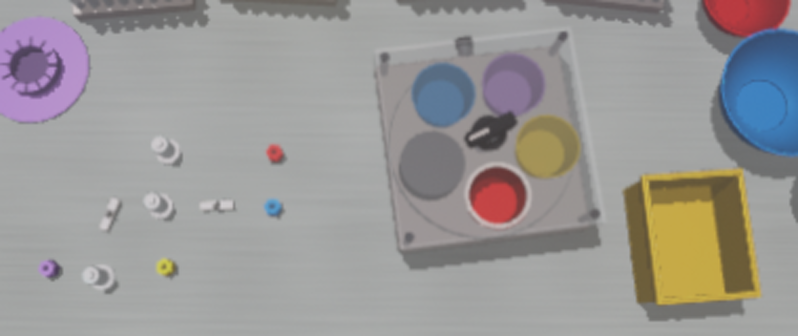

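The 2x crop shows the same: 4 caps, 2 offcuts, 3 holders. The port ring is centred at about px (377,213), and the knob bar centre at about (373,182).

Run:
```python
from h import *
p=camera_params('top')
port=onz(p,(377.1,212.9),.095);kn=onz(p,(373.3,182.4),.127);print(port,kn,np.linalg.norm((port-kn)[:2]))
a=onz(p,(364,185.7),.127);b=onz(p,(385,175),.127);print('bar',a,b,np.degrees(np.arctan2(*(a-b)[1::-1])))
togo(.125,-.536,.35,-90)
```

```text
[ 0.5182799  -0.14547118  0.095     ] [ 0.58961809 -0.13237594  0.127     ] 0.07253014119673548
bar [ 0.58094191 -0.10917918  0.127     ] [ 0.60891374 -0.16191319  0.127     ] 117.94292453643462
shift [0.0003, 0.001, -0.3116] rows>= 4 turn [([-0.0004, -0.0, 0.0728], np.float64(-13.1)), ([0.0001, -0.0006, -0.9272], np.float64(166.9))] q6 -12.3 t 0.1
```

```bash
python3 -m handwheel '[[[0,0.001,-0.312],[0,0,0.0728]],[[0,0.001,-0.312],[0,0,0.0728]],[[0,0.001,-0.312],[0,0,0.0728]],[[0,0.001,-0.312],[0,0,0.0728]],[[0,0.001,-0.312],[0,0,0.0728]]]' 1 && python3 -m handwheel '[[[0.34,-0.77,0],[0,0,0]],[[0.34,-0.77,0],[0,0,0]],[[0.34,-0.77,0],[0,0,0]],[[0.34,-0.77,0],[0,0,0]],[[0.34,-0.77,0],[0,0,0]],[[0.34,-0.77,0],[0,0,0]],[[0.34,-0.77,0],[0,0,0]],[[0.34,-0.77,0],[0,0,0]],[[0.34,-0.77,0],[0,0,0]]]' && python3 -m handwheel '[[[0.32,-0.77,0],[0,0,0]],[[0.32,-0.77,0],[0,0,0]],[[0.32,-0.77,0],[0,0,0]],[[0.32,-0.77,0],[0,0,0]],[[0.32,-0.77,0],[0,0,0]],[[0.32,-0.77,0],[0,0,0]],[[0.32,-0.77,0],[0,0,0]],[[0.32,-0.77,0],[0,0,0]],[[0.32,-0.77,0],[0,0,0]],[[0.32,-0.77,0],[0,0,0]]]'
python3 - <<'E'
from h import *
s=observe();p=camera_params('wrist');im,d=get_image('wrist')
print(s['time_s'],np.round(s['position'],4),np.round(s['tool_rot'],3).tolist(),p)
np.savez('pics/w1.npz',im=im,d=d,**p);cv2.imwrite('pics/w1.png',im[:,:,::-1])
E
```

```text
time_s: 0.6
position: [0.1249, -0.5364, 0.3514]
tool_rot: [[1.0, 0.0, 0.0], [0.0, -1.0, -0.002], [0.0, 0.002, -1.0]]
ft_force: [0.4, -0.3, -0.6]
grip_width: 0.0854
gripper_force: 0.0
time_s: 1.5
position: [0.2949, -0.1475, 0.3492]
tool_rot: [[1.0, 0.003, -0.002], [0.003, -1.0, 0.002], [-0.001, -0.002, -1.0]]
ft_force: [0.4, -0.0, 0.3]
grip_width: 0.0857
gripper_force: 0.0
time_s: 2.5
position: [0.4547, 0.2356, 0.3475]
tool_rot: [[1.0, 0.003, -0.006], [0.003, -1.0, -0.001], [-0.006, 0.001, -1.0]]
ft_force: [-0.6, -0.6, 0.4]
grip_width: 0.0851
gripper_force: 0.0
2.5 [0.4547 0.2356 0.3475] [[1.0, 0.003, -0.006], [0.003, -1.0, -0.001], [-0.006, 0.001, -1.0]] {'K': array([[296.16750213,   0.        , 320.58807257],
       [  0.        , 296.16750213, 201.92983333],
       [  0.        ,   0.        ,   1.        ]]), 'k1': -0.04750016157876999, 'R': array([[ 0.00320069, -0.99999384,  0.00144393],
       [-0.94669477, -0.00256497,  0.32212177],
       [-0.32211608, -0.00239797, -0.94669714]]), 't': array([0.23301693, 0.34000113, 0.67098793])}
```

View pics/w1.png

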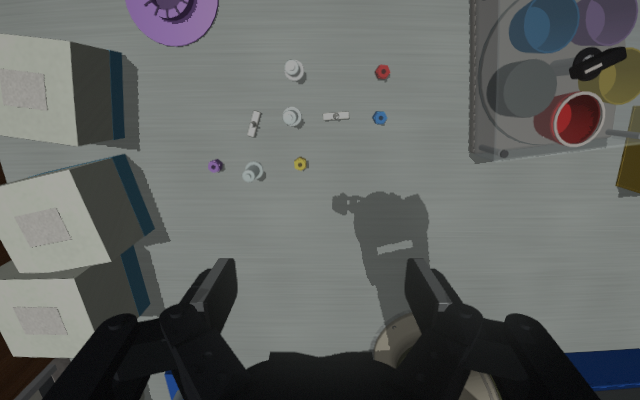

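Wrist view: red (383,72), blue (380,118), yellow (300,163), lilac (215,166), offcuts (255,124) and (336,117). It agrees with the top view. Next I compute positions and a close hover.

```bash
cat >> h.py <<'E'
def caps(im,p,amin=25,amax=3000,zc=.013,sel=None):
    for c,m in masks(im).items():
        if sel and c!=sel: continue
        for ce,s in blobs(cv2.morphologyEx(m,cv2.MORPH_CLOSE,np.ones((3,3))),amin,amax):
            X=onz(p,ce,zc)
            if not(.3<X[0]<.7 and .05<X[1]<.5): continue
            # hex outline of mask -> flat direction: max 6-fold moment of contour
            mm=(m[s[1]-2:s[1]+s[3]+2,s[0]-2:s[0]+s[2]+2])
            cs=max(cv2.findContours(mm,cv2.RETR_EXTERNAL,cv2.CHAIN_APPROX_NONE)[0],key=cv2.contourArea).reshape(-1,2)+[s[0]-2,s[1]-2]
            P=np.array([onz(p,q,zc)[:2] for q in cs]);P-=P.mean(0);r=np.hypot(*P.T);t=np.arctan2(P[:,1],P[:,0])
            mo=(r*np.exp(6j*t)).sum()/r.sum();corner=np.degrees(np.angle(mo))/6
            print(c,np.round(ce,1),s[4],np.round(X[:2],4),'flat yaw',round((corner+30)%60,1),'str',round(abs(mo),3),'r',round(r.mean()*1000,1))
def white(im,p,z=.012):
    h=cv2.cvtColor(im,cv2.COLOR_RGB2HSV);m=cv2.inRange(h,(0,0,185),(180,45,255))
    for ce,s in blobs(m,25,2500):
        X=onz(p,ce,z)
        if not(.35<X[0]<.65 and .1<X[1]<.45): continue
        lab=np.argwhere(m[s[1]:s[1]+s[3],s[0]:s[0]+s[2]])[:,::-1]+s[:2]
        P=np.array([onz(p,q,z)[:2] for q in lab]);w,v=np.linalg.eigh(np.cov(P.T))
        print('white',np.round(ce,1),s[4],np.round(X[:2],4),'long axis yaw',round(np.degrees(np.arctan2(v[1,1],v[0,1]))%180,1),'sd mm',np.round(np.sqrt(w)*1000,1))
E
python3 - <<'E'
from h import *
D=np.load('pics/w1.npz');p={k:D[k] for k in('K','k1','R','t')}
print('cam',-p['R'].T@p['t'])
caps(D['im'],p);white(D['im'],p)
togo(.48,.135,.2,-90)
E
```

```text
cam [0.53726748 0.2354966  0.52536414]
red [382.4  71.4] 156 [0.5846 0.1357] flat yaw 47.9 str 0.02 r 10.3
yellow [299.8 163.2] 123 [0.4344 0.2708] flat yaw 33.6 str 0.072 r 10.2
blue [379.4 117.2] 140 [0.513  0.1362] flat yaw 58.7 str 0.076 r 10.3Traceback (most recent call last):
  File "<stdin>", line 4, in <module>
  File "h.py", line 44, in caps
    cs=max(cv2.findContours(mm,cv2.RETR_EXTERNAL,cv2.CHAIN_APPROX_NONE)[0],key=cv2.contourArea).reshape(-1,2)+[s[0]-2,s[1]-2]
       ~~~^^^^^^^^^^^^^^^^^^^^^^^^^^^^^^^^^^^^^^^^^^^^^^^^^^^^^^^^^^^^^^^^^^^^^^^^^^^^^^^^^^^^^
ValueError: max() iterable argument is empty
```

```bash
sed -i 's/smin=90,vmin=50/smin=80,vmin=40/; s/mm=(m\[/mm=(cv2.morphologyEx(m,cv2.MORPH_CLOSE,np.ones((3,3)))[/' h.py
python3 - <<'E'
from h import *
D=np.load('pics/w1.npz');p={k:D[k] for k in('K','k1','R','t')}
caps(D['im'],p);white(D['im'],p)
togo(.52,.17,.17,-90)
E
```

```text
red [382.4  71.4] 161 [0.5846 0.1357] flat yaw 57.2 str 0.072 r 10.4
yellow [299.8 163.4] 131 [0.4341 0.2709] flat yaw 37.4 str 0.078 r 10.6
blue [379.4 117.2] 144 [0.5131 0.1361] flat yaw 57.7 str 0.092 r 10.4Traceback (most recent call last):
  File "<stdin>", line 3, in <module>
  File "h.py", line 44, in caps
    cs=max(cv2.findContours(mm,cv2.RETR_EXTERNAL,cv2.CHAIN_APPROX_NONE)[0],key=cv2.contourArea).reshape(-1,2)+[s[0]-2,s[1]-2]
       ~~~^^^^^^^^^^^^^^^^^^^^^^^^^^^^^^^^^^^^^^^^^^^^^^^^^^^^^^^^^^^^^^^^^^^^^^^^^^^^^^^^^^^^^
ValueError: max() iterable argument is empty
```

```bash
sed -i 's/            X=onz(p,ce,zc)$/            X=onz(p,ce,zc)\n            if s[0]<2 or s[1]<2: continue/' h.py
python3 - <<'E'
from h import *
D=np.load('pics/w1.npz');p={k:D[k] for k in('K','k1','R','t')}
caps(D['im'],p);white(D['im'],p)
togo(.52,.17,.17,-90)
E
```

```text
red [382.4  71.4] 161 [0.5846 0.1357] flat yaw 57.2 str 0.072 r 10.4
yellow [299.8 163.4] 131 [0.4341 0.2709] flat yaw 37.4 str 0.078 r 10.6
blue [379.4 117.2] 144 [0.5131 0.1361] flat yaw 57.7 str 0.092 r 10.4
lilac [214.7 165.4] 117 [0.4305 0.4212] flat yaw 7.1 str 0.063 r 10.1
shift [0.1325, 0.1284, 0.3562] rows>= 5 turn [([0.0004, 0.0014, 0.0006], np.float64(-0.1)), ([-0.0022, 0.0007, -0.9994], np.float64(179.9))] q6 103.9 t 2.55
```

```bash
python3 -m handwheel '[[[0.132,0.128,0.356],[0,0,0]],[[0.132,0.128,0.356],[0,0,0]],[[0.132,0.128,0.356],[0,0,0]],[[0.132,0.128,0.356],[0,0,0]],[[0.132,0.128,0.356],[0,0,0]],[[0.132,0.128,0.356],[0,0,0]]]' 0.5
python3 - <<'E'
from h import *
p=camera_params('wrist');im,d=get_image('wrist')
np.savez('pics/w2.npz',im=im,d=d,**p);cv2.imwrite('pics/w2.png',im[:,:,::-1])
caps(im,p);white(im,p);print(im[150:400:1].reshape(-1,3).max(0))
E
```

```text
time_s: 3.15
position: [0.5202, 0.1689, 0.1729]
tool_rot: [[1.0, -0.002, -0.001], [-0.002, -1.0, -0.0], [-0.001, 0.0, -1.0]]
ft_force: [-0.3, -0.1, 1.2]
grip_width: 0.0428
gripper_force: 0.0
red [349.7 119.3] 322 [0.5849 0.1359] flat yaw 54.8 str 0.066 r 10.5
yellow [240.3 241.6] 299 [0.4358 0.2701] flat yaw 30.7 str 0.007 r 12.6
blue [347.7 181.3] 294 [0.5142 0.1363] flat yaw 59.0 str 0.053 r 11.1
lilac [126.4 243.9] 314 [0.4318 0.4197] flat yaw 6.9 str 0.041 r 13.8
[166 166 164]
```

View pics/w2.png

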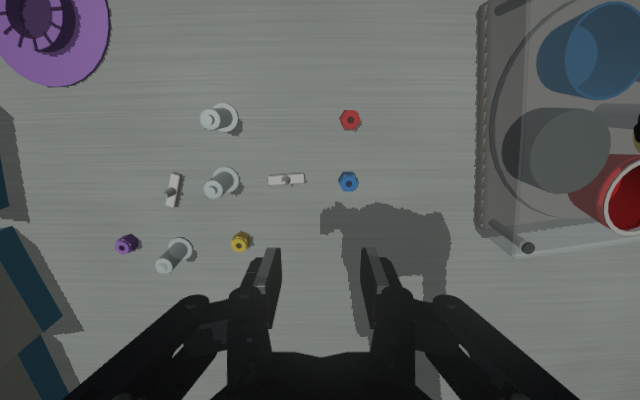

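Clear close view: red (350,119), blue (348,182), both with flats facing world x. Offcut 2 is at (287,180), offcut 1 at (174,190). I'll grasp red at yaw -63.

```bash
python3 -m handwheel '[[[0.130,0.066,0.2],[0,0,-0.15]],[[0.130,0.066,0.2],[0,0,-0.15]],[[0.130,0.066,0.2],[0,0,-0.15]],[[0.130,0.066,0.226],[0,0,-0.15]],[[0.130,0.066,0.226],[0,0,-0.15]],[[0.130,0.066,0.226],[0,0,-0.15]]]' 0.5
python3 - <<'E'
from h import *
togo(.585,.136,.006,-63)
E
```

```text
time_s: 3.8
position: [0.5858, 0.1378, 0.0618]
tool_rot: [[0.892, 0.452, 0.003], [0.452, -0.892, 0.0], [0.002, 0.001, -1.0]]
ft_force: [-0.9, 0.5, 0.1]
grip_width: 0.0426
gripper_force: 0.0
shift [-0.0033, 0.0023, 0.1115] rows>= 2 turn [([0.0003, -0.0008, -0.0006], np.float64(0.1)), ([-0.0012, -0.0005, 0.9994], np.float64(-179.9))] q6 65.1 t 3.8
```

```bash
python3 -m handwheel '[[[-0.003,0.002,0.08],[0,0,0]],[[-0.003,0.002,0.111],[0,0,0]],[[-0.003,0.002,0.111],[0,0,0]],[[-0.003,0.002,0.111],[0,0,0]]]' 0.5; python3 -m handwheel '[[[0,0,0],[0,0,0]],[[0,0,0],[0,0,0]],[[0,0,0],[0,0,0]],[[0,0,0],[0,0,0]],[[0,0,0],[0,0,0]]]' 0.05 40;  python3 -m handwheel '[[[0,0,-0.1],[0,0,0]],[[0,0,-0.2],[0,0,0]],[[0,0,-0.32],[0,0,0]],[[0,0,-0.32],[0,0,0]],[[0,0,-0.32],[0,0,0]]]'
python3 - <<'E'
from h import *
togo(.5183,-.1455,.165,-90)
E
```

```text
time_s: 4.2
position: [0.5856, 0.1358, 0.0062]
tool_rot: [[0.891, 0.454, 0.003], [0.454, -0.891, 0.0], [0.003, 0.001, -1.0]]
ft_force: [-0.1, -0.2, 0.4]
grip_width: 0.0427
gripper_force: 0.0
time_s: 4.7
position: [0.585, 0.1353, 0.0044]
tool_rot: [[0.891, 0.454, 0.0], [0.454, -0.891, 0.0], [0.0, 0.0, -1.0]]
ft_force: [0.1, -0.2, 0.0]
grip_width: 0.0042
gripper_force: 0.0
time_s: 5.2
position: [0.5856, 0.1354, 0.166]
tool_rot: [[0.891, 0.454, 0.004], [0.454, -0.891, 0.0], [0.004, 0.002, -1.0]]
ft_force: [-0.3, -0.5, -0.3]
grip_width: 0.0046
gripper_force: 0.0
shift [-0.375, 0.4394, 0.0014] rows>= 6 turn [([0.0003, -0.0012, 0.15], np.float64(-27.0)), ([0.0017, 0.0004, -0.85], np.float64(153.0))] q6 64.7 t 5.2
```

Run:
```python
from h import *
p=camera_params('wrist');im,d=get_image('wrist')
np.savez('pics/w3.npz',im=im,d=d,**p);cv2.imwrite('pics/w3.png',im[:,:,::-1])
caps(im,p)
p=camera_params('top');im,d=get_image('top');caps(im,p)
```

```text
red [319. 178.] 294 [0.5853 0.1362] flat yaw 56.5 str 0.086 r 10.7
yellow [168.5 235. ] 355 [0.4363 0.27  ] flat yaw 39.0 str 0.028 r 13.7
blue [292.4 228.5] 300 [0.5145 0.1365] flat yaw 58.1 str 0.055 r 11.9
lilac [ 52.2 185.2] 407 [0.4324 0.4196] flat yaw 31.0 str 0.019 r 14.4
lilac [162.4 159.2] 66 [0.6766 0.4441] flat yaw 30.5 str 0.136 r 26.0
```

View pics/w3.png

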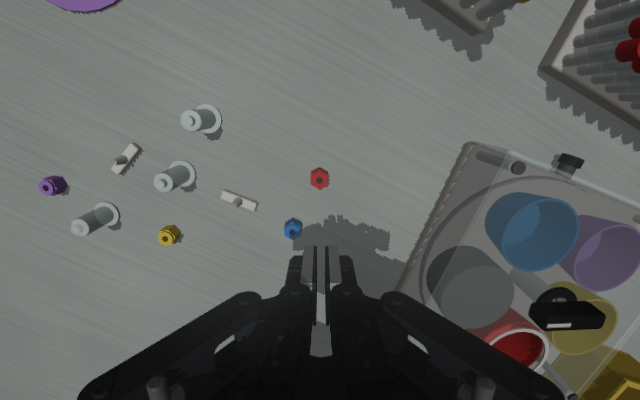

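Run:
```python
from h import *
s=observe();D=np.load('pics/w3.npz');p={k:D[k] for k in('K','k1','R','t')};d=D['d'];im=D['im']
print(s['position'],proj(p,s['position']), proj(p,np.array(s['position'])+[0,0,.0187]))
for v in range(240,300,6):
    print(v,[round(float(x),3) for x in d[v,300:345:4]], [round(float((onz(p,(u,v),0)*0+ray(p,(u,v))[0]+ray(p,(u,v))[1]*d[v,u])[2]),3) for u in (312,326)])
print('cap',d[170:190:3,312:327:3])
for u,v in [(319,178),(319,172),(345,178),(292,228)]:
    o,r=ray(p,(u,v));print(u,v,o+r*d[v,u])
```

```text
[0.58420006 0.13525576 0.16264086] [318.76590238 232.90547635] [318.63321358 245.52965587]
240 [0.378, 0.38, 0.381, 0.38, 0.38, 0.38, 0.38, 0.381, 0.38, 0.379, 0.38, 0.379] [-0.001, -0.002]
246 [0.383, 0.152, 0.154, 0.154, 0.153, 0.384, 0.383, 0.153, 0.155, 0.153, 0.383, 0.382] [0.206, 0.207]
252 [0.385, 0.146, 0.148, 0.147, 0.147, 0.386, 0.386, 0.148, 0.147, 0.147, 0.384, 0.386] [0.213, 0.212]
258 [0.149, 0.141, 0.14, 0.142, 0.142, 0.387, 0.387, 0.142, 0.14, 0.142, 0.15, 0.15] [0.218, 0.219]
264 [0.144, 0.136, 0.136, 0.137, 0.14, 0.391, 0.39, 0.136, 0.135, 0.136, 0.144, 0.144] [0.224, 0.225]
270 [0.139, 0.13, 0.13, 0.13, 0.14, 0.395, 0.394, 0.132, 0.131, 0.132, 0.13, 0.139] [0.23, 0.23]
276 [0.134, 0.127, 0.126, 0.127, 0.142, 0.397, 0.398, 0.127, 0.127, 0.127, 0.126, 0.134] [0.234, 0.235]
282 [0.122, 0.122, 0.123, 0.122, 0.141, 0.402, 0.401, 0.124, 0.123, 0.121, 0.122, 0.13] [0.239, 0.24]
288 [0.115, 0.118, 0.116, 0.123, 0.141, 0.402, 0.401, 0.123, 0.116, 0.117, 0.116, 0.115] [0.239, 0.238]
294 [0.114, 0.113, 0.113, 0.124, 0.14, 0.407, 0.406, 0.124, 0.113, 0.113, 0.112, 0.114] [0.239, 0.24]
cap [[0.34907368 0.33974978 0.33330196 0.3341115  0.34334958]
 [0.33591306 0.3323839  0.33183086 0.33087286 0.33229697]
 [0.33323783 0.33390749 0.3325879  0.3334885  0.332998  ]
 [0.33302233 0.3339466  0.33319932 0.33396608 0.33346438]
 [0.33548656 0.33415982 0.33512968 0.33576417 0.33454588]
 [0.3571433  0.3359403  0.33521494 0.33585018 0.33637273]
 [0.35923654 0.3574027  0.34117773 0.35784966 0.35763445]]
319 178 [0.58643504 0.13679863 0.01823083]
319 172 [0.59261927 0.13993702 0.01830375]
345 178 [ 5.96483178e-01  1.07112848e-01 -4.03124480e-04]
292 228 [0.51677087 0.13774553 0.01745917]
```

Run:
```python
from h import *
s=observe();D=np.load('pics/w3.npz');p={k:D[k] for k in('K','k1','R','t')};d=D['d']
T=np.array(s['tool_rot']);P=np.array(s['position'])
for u,v in [(312,246),(332,246),(312,252),(312,264),(312,276),(312,290)]:
    o,r=ray(p,(u,v));print(u,v,np.round(T.T@(o+r*d[v,u]-P)*1000,1))
ps=camera_params('side');im,ds=get_image('side');u,v=proj(ps,P).astype(int);print('side TCP px',u,v)
c=im[max(v-90,0):v+90,max(u-90,0):u+90,::-1].copy();cv2.circle(c,(min(u,90),min(v,90)),2,(0,0,255),-1)
cv2.imwrite('pics/s3.png',cv2.resize(c,None,fx=3,fy=3))
```

```text
312 246 [ 12.   -3.3 -43.3]
332 246 [ 11.4   7.1 -42.3]
312 252 [ 12.1  -3.2 -50.2]
312 264 [ 11.7  -2.9 -61.2]
312 276 [ 11.9  -2.6 -71.6]
312 290 [  8.3  -2.6 -76.6]
side TCP px 272 194
```

View pics/s3.png

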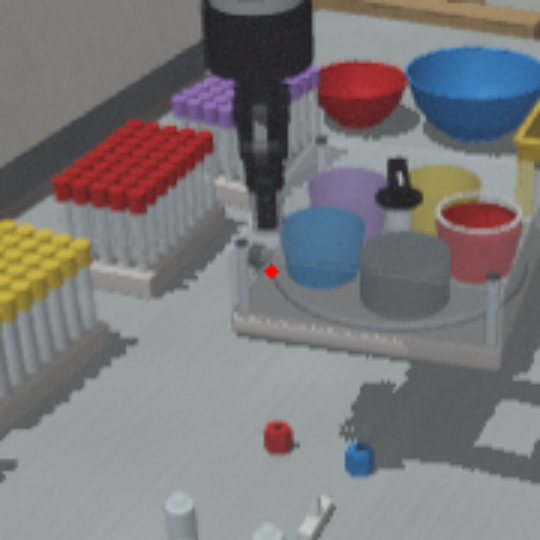

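Both cameras agree: the true fingertips are about 41 mm behind the reported TCP. The fingers closed above the cap, which hasn't moved. I'll check this again at a low hover before going deeper.

```bash
python3 -m handwheel '[[[0,-0.004,0.1],[0,0,0]],[[0,-0.004,0.2],[0,0,0]],[[0,-0.004,0.3],[0,0,0]],[[0,-0.004,0.324],[0,0,0]],[[0,-0.004,0.324],[0,0,0]],[[0,-0.004,0.324],[0,0,0]]]' 0.5;  python3 - <<'E'
from h import *
s=observe();p=camera_params('wrist');im,d=get_image('wrist')
T=np.array(s['tool_rot']);P=np.array(s['position']);print(P)
M=(d>0.05)&(d<.25);vs,us=np.nonzero(M);
r=np.array([ray(p,(u,v))[1] for u,v in zip(us[::3],vs[::3])]);o=ray(p,(0,0))[0]
Q=(o+r*d[vs,us][::3,None]-P)@T*1000
Q=Q[(Q[:,2]>-90)&(abs(Q[:,0])<30)]
for z in range(-90,-20,5):
    q=Q[(Q[:,2]>=z)&(Q[:,2]<z+5)]
    if len(q): l=q[q[:,1]<0,1];rr=q[q[:,1]>0,1];print(z,len(q),'L',np.round([l.min(),l.max()],1) if len(l) else 0,'R',np.round([rr.min(),rr.max()],1)if len(rr) else 0)
caps(im,p,amax=6000,sel='red')
cv2.imwrite('pics/w4.png',im[:,:,::-1])
E
```

```text
time_s: 5.95
position: [0.5852, 0.1372, 0.0039]
tool_rot: [[0.891, 0.454, 0.002], [0.454, -0.891, 0.0], [0.002, 0.001, -1.0]]
ft_force: [0.7, 0.1, 0.2]
grip_width: 0.0426
gripper_force: 0.0
[0.58517293 0.13717757 0.00387291]
-90 520 L [-53.6 -20.1] R [ 22.5 144.5]
-85 371 L [-50.8 -22. ] R [ 23.8 147. ]
-80 304 L [-40.7 -20.4] R [ 22.  149.1]
-75 387 L [-26.9 -20.3] R [ 22.  151.6]
-70 389 L [-34.  -20.5] R [ 22.  154.4]
-65 421 L [-33.4 -20.7] R [ 21.9 156.8]
-60 433 L [-33.9 -20.6] R [ 21.9 158.8]
-55 525 L [-168.1  -20.6] R [ 21.8 161.9]
-50 553 L [-168.8  -20.7] R [ 22.  164.1]
-45 700 L [-173.3  -20.6] R [ 21.9 165.2]
-40 461 L [-169.   -20.6] R [ 22. 165.]
-35 391 L [-169.4 -150.5] R [142.9 164.2]
-30 373 L [-163.9 -151.8] R [142.1 165.3]
-25 301 L [-169.1  -91.6] R [143.  165.3]
red [321.  237.8] 1138 [0.5865 0.1368] flat yaw 57.2 str 0.058 r 12.3
```

View pics/w4.png

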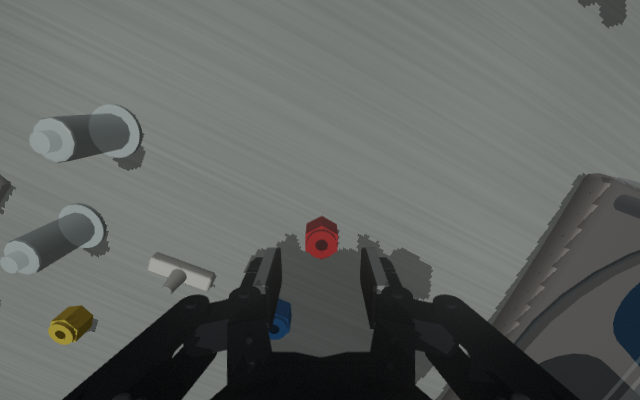

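Tips are 37–41 mm behind the reported TCP, and the cap is centred between the fingers (321,238). I'll lower by a further 36 mm and grip.

```bash
python3 -m handwheel '[[[0,0,0.04],[0,0,0]],[[0,0,0.06],[0,0,0]],[[0,0,0.070],[0,0,0]],[[0,0,0.070],[0,0,0]]]' 0.5; python3 -m handwheel '[[[0,0,0],[0,0,0]],[[0,0,0],[0,0,0]],[[0,0,0],[0,0,0]],[[0,0,0],[0,0,0]],[[0,0,0],[0,0,0]]]' 0.05 40;  python3 -m handwheel '[[[0,0,-0.1],[0,0,0]],[[0,0,-0.2],[0,0,0]],[[0,0,-0.3],[0,0,0]],[[0,0,-0.33],[0,0,0]],[[0,0,-0.33],[0,0,0]],[[0,0,-0.33],[0,0,0]]]'
python3 - <<'E'
from h import *
togo(.5183,-.1455,.125,-90)
E
```

```text
time_s: 6.4
position: [0.5841, 0.1371, -0.0325]
tool_rot: [[0.891, 0.454, 0.0], [0.454, -0.891, 0.0], [0.0, 0.0, -1.0]]
ft_force: [0.8, -0.4, 0.2]
grip_width: 0.0423
gripper_force: 0.0
time_s: 6.9
position: [0.5846, 0.1372, -0.0318]
tool_rot: [[0.891, 0.454, 0.002], [0.454, -0.891, 0.0], [0.002, 0.001, -1.0]]
ft_force: [-0.4, -0.0, 6.3]
grip_width: 0.0188
gripper_force: 39.6
time_s: 7.5
position: [0.5834, 0.1371, 0.1311]
tool_rot: [[0.891, 0.454, -0.002], [0.454, -0.891, -0.0], [-0.002, -0.001, -1.0]]
ft_force: [-0.3, 0.6, -1.0]
grip_width: 0.0186
gripper_force: 39.3
shift [-0.3725, 0.4445, 0.0125] rows>= 6 turn [([-0.0001, 0.0005, 0.15], np.float64(-27.0)), ([-0.0007, -0.0002, -0.85], np.float64(153.0))] q6 64.9 t 7.5
```

```bash
python3 -m handwheel '[[[-0.458,0.4,-0.018],[0,0,0.15]],[[-0.458,0.4,-0.018],[0,0,0.15]],[[-0.458,0.4,-0.018],[0,0,0.15]],[[-0.458,0.4,-0.018],[0,0,0.15]],[[-0.458,0.4,-0.018],[0,0,0.15]],[[-0.458,0.4,-0.018],[0,0,0.15]],[[-0.458,0.4,-0.018],[0,0,0.15]],[[-0.458,0.4,-0.018],[0,0,0.15]]]'
python3 - <<'E'
from h import *
p=camera_params('wrist');im,d=get_image('wrist');np.savez('pics/w5.npz',im=im,d=d,**p);cv2.imwrite('pics/w5.png',im[:,:,::-1])
print(proj(p,np.array([.5183,-.1455,.095])),proj(p,np.array([.5896,-.1324,.127])))
E
```

```text
time_s: 8.3
position: [0.4698, -0.1457, 0.1397]
tool_rot: [[1.0, -0.003, -0.003], [-0.003, -1.0, 0.002], [-0.003, -0.002, -1.0]]
ft_force: [0.7, 0.3, 0.1]
grip_width: 0.0186
gripper_force: 39.3
[319.37723248 149.50270799] [295.96037967  34.99890404]
```

View pics/w5.png

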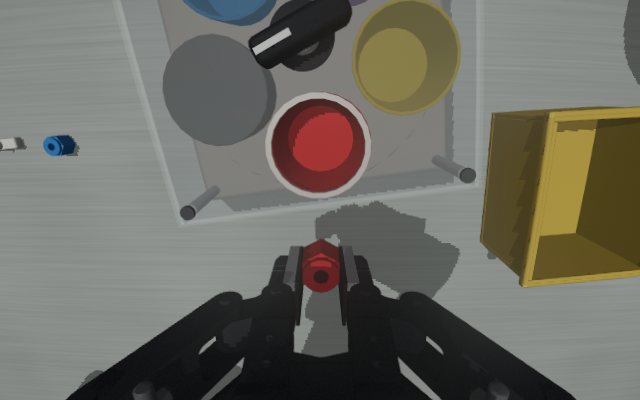

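Red cap held (320,268). Port ring centre is at about (318,144.5) with the red cup below it. The knob's white line points to the blank.

Run:
```python
from h import *
D=np.load('pics/w5.npz');p={k:D[k] for k in('K','k1','R','t')}
c=onz(p,(318,144.5),.095);print('port',c)
for u in[(249,45),(262,69),(352,18)]:print(onz(p,u,.127))
a=onz(p,(265,144.5),.095);b=onz(p,(371,144.5),.095);print('ring dia',np.linalg.norm(a-b))
togo(c[0],c[1],.14,-90)
```

```text
port [ 0.52203147 -0.14448724  0.095     ]
[ 0.58457458 -0.10475927  0.127     ]
[ 0.57134655 -0.11165824  0.127     ]
[ 0.5984045  -0.16462062  0.127     ]
ring dia 0.07921016421828066
shift [0.1035, -0.0004, -0.0004] rows>= 2 turn [([-0.0006, 0.0007, -0.0003], np.float64(0.0)), ([0.0012, 0.0009, 0.9997], np.float64(-180.0))] q6 59.1 t 8.35
```

```bash
python3 -m handwheel '[[[0.1,0,0],[0,0,0]],[[0.1,0,0],[0,0,0]],[[0.1,0,0.09],[0,0,0]],[[0.1,0,0.186],[0,0,0]],[[0.1,0,0.186],[0,0,0]],[[0.1,0,0.186],[0,0,0]]]'; python3 -m handwheel '[[[0,0,0],[0,0,0]],[[0,0,0],[0,0,0]],[[0,0,0],[0,0,0]],[[0,0,0],[0,0,0]]]' 0.4; python3 -m handwheel '[[[0,0,-0.1],[0,0,0]],[[0,0,-0.2],[0,0,0]],[[-0.06,0,-0.2],[0,0,0]],[[-0.06,0,-0.2],[0,0,0]]]';python3 - <<'E'
from h import *
p=camera_params('wrist');im,d=get_image('wrist');np.savez('pics/w6.npz',im=im,d=d,**p);cv2.imwrite('pics/w6.png',im[:,:,::-1])
print(observe()['position'])
E
```

```text
time_s: 8.95
position: [0.5211, -0.144, 0.0487]
tool_rot: [[1.0, 0.002, -0.001], [0.002, -1.0, 0.001], [-0.001, -0.001, -1.0]]
ft_force: [0.5, -0.5, 0.6]
grip_width: 0.0194
gripper_force: 26.5
time_s: 9.35
position: [0.5211, -0.1452, 0.0491]
tool_rot: [[1.0, 0.0, 0.001], [0.0, -1.0, -0.001], [0.001, 0.001, -1.0]]
ft_force: [0.4, 0.1, -0.1]
grip_width: 0.0343
gripper_force: 0.0
time_s: 9.75
position: [0.4891, -0.1449, 0.1498]
tool_rot: [[1.0, -0.0, 0.001], [-0.0, -1.0, -0.001], [0.001, 0.001, -1.0]]
ft_force: [-0.0, 0.3, -0.7]
grip_width: 0.0344
gripper_force: 0.0
[ 0.49004118 -0.14500407  0.14901954]
```

View pics/w6.png

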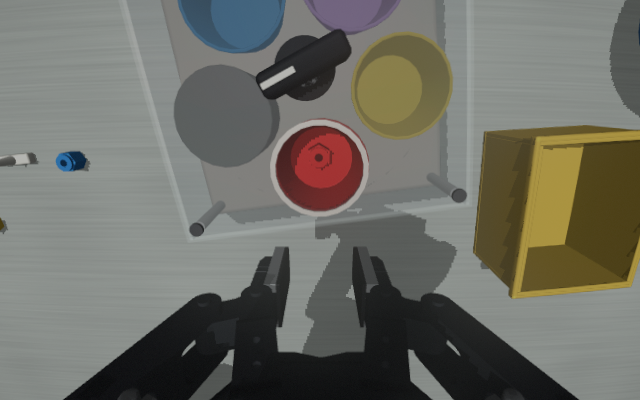

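Red cap is in the red cup (319,157). Now I measure the knob's top face from the depth image.

```bash
cat >> h.py <<'E'
def knob(im,d,p):
    vs,us=np.nonzero((d>.05)&(im.max(2)<256));o=ray(p,(0,0))[0]
    k=[(u,v) for u,v in zip(us,vs) if 180<u<460 and v<200]
    P=np.array([o+ray(p,q)[1]*d[q[1],q[0]] for q in k])
    f=(P[:,2]>.12)&(P[:,2]<.135)&(P[:,0]>.53)&(P[:,0]<.66);P=P[f]
    c,w,a=cv2.minAreaRect((P[:,:2]*1000).astype(np.float32))
    e,v=np.linalg.eigh(np.cov(P[:,:2].T));print('knob',len(P),np.round(c,1),np.round(w,1),'mean',np.round(P.mean(0),4),'bar yaw',round(np.degrees(np.arctan2(v[1,1],v[0,1]))%180,1))
E
python3 - <<'E'
from h import *
D=np.load('pics/w6.npz');p={k:D[k] for k in('K','k1','R','t')}
knob(D['im'],D['d'],p)
c=onz(p,(319.5,167),.095);print(c)
s=observe()
E
```

```text
knob 2960 [ 594.8 -134.1] [18.6 64.3] mean [ 0.5949 -0.1351  0.1255] bar yaw 117.0
[ 0.5223505  -0.14478949  0.095     ]
```

```bash
python3 -m handwheel '[[[0.21,-0.02,0],[0,0,-0.45]],[[0.21,-0.02,0],[0,0,-0.45]],[[0.21,-0.02,0],[0,0,-0.45]],[[0.21,-0.02,0],[0,0,-0.45]],[[0.21,-0.02,0],[0,0,-0.45]],[[0.21,-0.02,0],[0,0,-0.45]],[[0.21,-0.02,0],[0,0,-0.45]],[[0.21,-0.02,0],[0,0,-0.45]],[[0.21,-0.02,0],[0,0,-0.45]],[[0.21,-0.02,0],[0,0,-0.45]]]' 0.5
python3 - <<'E'
from h import *
togo(.595,-.1345,.066,27)
E
```

```text
time_s: 10.8
position: [0.5961, -0.1349, 0.1473]
tool_rot: [[0.151, 0.988, -0.001], [0.988, -0.151, 0.001], [0.0, -0.001, -1.0]]
ft_force: [1.3, 0.8, 0.7]
grip_width: 0.0424
gripper_force: 0.0
shift [0.0004, -0.0021, 0.1626] rows>= 5 turn [([-0.0004, -0.0003, -0.1984], np.float64(35.7)), ([-0.0004, 0.0005, 0.8016], np.float64(-144.3))] q6 -15.1 t 10.8
```

```bash
python3 -m handwheel '[[[0,-0.002,0.0],[0,0,-0.198]],[[0,-0.002,0],[0,0,-0.198]],[[0,-0.002,0],[0,0,-0.198]],[[0,-0.002,0],[0,0,-0.198]],[[0,-0.002,0.06],[0,0,-0.198]],[[0,-0.002,0.12],[0,0,-0.198]],[[0,-0.002,0.162],[0,0,-0.198]],[[0,-0.002,0.162],[0,0,-0.198]],[[0,-0.002,0.162],[0,0,-0.198]]]' 0.5; python3 -m handwheel '[[[0,0,0],[0,0,0]],[[0,0,0],[0,0,0]],[[0,0,0],[0,0,0]],[[0,0,0],[0,0,0]]]' 0.05 40;  python3 -m handwheel '[[[0,0,0],[0,0,0.4]],[[0,0,0],[0,0,0.4]],[[0,0,0],[0,0,0.4]],[[0,0,0],[0,0,0.4]],[[0,0,0],[0,0,0.4]],[[0,0,0],[0,0,0.4]],[[0,0,0],[0,0,0.4]],[[0,0,0],[0,0,0.4]],[[0,0,0],[0,0,0.4]],[[0,0,0],[0,0,0.4]]]'
```

```text
time_s: 11.7
position: [0.5953, -0.1349, 0.0673]
tool_rot: [[-0.449, 0.894, -0.0], [0.894, 0.449, 0.0], [0.0, -0.0, -1.0]]
ft_force: [-0.2, -0.0, 1.0]
grip_width: 0.0425
gripper_force: 0.0
time_s: 12.1
position: [0.5956, -0.1351, 0.0686]
tool_rot: [[-0.449, 0.894, 0.003], [0.894, 0.449, -0.001], [-0.002, 0.002, -1.0]]
ft_force: [0.6, 0.8, 6.4]
grip_width: 0.0176
gripper_force: 41.0
time_s: 13.1
position: [0.5932, -0.1347, 0.0686]
tool_rot: [[0.713, 0.702, -0.003], [0.702, -0.713, -0.0], [-0.002, -0.002, -1.0]]
ft_force: [-11.3, 2.2, 11.4]
grip_width: 0.0173
gripper_force: 41.8
```

```bash
python3 -m handwheel '[[[0,0,0],[0,0,0]],[[0,0,0],[0,0,0]],[[0,0,0],[0,0,0]],[[0,0,-0.08],[0,0,0]],[[0,0,-0.16],[0,0,0]],[[0,0,-0.16],[0,0,0]]]' 0.5; python3 -m handwheel '[[[0.295,-0.848,0.034],[0,0,0.25]],[[0.295,-0.848,0.034],[0,0,0.25]],[[0.295,-0.848,0.034],[0,0,0.25]],[[0.295,-0.848,0.034],[0,0,0.25]],[[0.295,-0.848,0.034],[0,0,0.25]],[[0.295,-0.848,0.034],[0,0,0.25]],[[0.295,-0.848,0.034],[0,0,0.25]],[[0.295,-0.848,0.034],[0,0,0.25]],[[0.295,-0.848,0.034],[0,0,0.25]],[[0.295,-0.848,0.034],[0,0,0.25]]]'
python3 - <<'E'
from h import *
p=camera_params('wrist');im,d=get_image('wrist');np.savez('pics/w7.npz',im=im,d=d,**p);cv2.imwrite('pics/w7.png',im[:,:,::-1])
caps(im,p);togo(.4345,.2705,.02,-83)
pt=camera_params('top');it,dt=get_image('top');cv2.imwrite('pics/t7.png',it[:,:,::-1])
print('port colour',it[209:217,373:381].reshape(-1,3).mean(0)); caps(it,pt)
E
```

```text
time_s: 13.7
position: [0.5972, -0.1358, 0.1527]
tool_rot: [[0.711, 0.703, 0.01], [0.703, -0.711, -0.004], [0.004, 0.01, -1.0]]
ft_force: [0.5, -1.3, -0.0]
grip_width: 0.0425
gripper_force: 0.0
time_s: 14.7
position: [0.3989, 0.2741, 0.1297]
tool_rot: [[1.0, -0.001, -0.001], [-0.001, -1.0, 0.001], [-0.001, -0.001, -1.0]]
ft_force: [1.0, -0.6, 0.1]
grip_width: 0.0425
gripper_force: 0.0
yellow [323.  152.1] 389 [0.4341 0.271 ] flat yaw 36.1 str 0.065 r 10.6
blue [466.8  67.9] 597 [0.5132 0.1374] flat yaw 0.7 str 0.052 r 12.2
lilac [175.  156.5] 438 [0.4304 0.4206] flat yaw 10.9 str 0.038 r 11.7
shift [0.0692, 0.0046, 0.2195] rows>= 3 turn [([-0.0001, 0.0002, -0.0394], np.float64(7.1)), ([0.0003, 0.0001, 0.9606], np.float64(-172.9))] q6 110.3 t 14.75
port colour [208.828125 196.953125  76.546875]
yellow [218.4 246.8] 56 [0.4334 0.2702] flat yaw 44.2 str 0.069 r 10.1
blue [269.5 218.2] 47 [0.5128 0.1352] flat yaw 55.8 str 0.074 r 9.3
lilac [161.2 160.2] 78 [0.6735 0.4472] flat yaw 18.6 str 0.092 r 24.3
```

```bash
python3 -m handwheel '[[[0.07,0.006,0.1],[0,0,-0.034]],[[0.07,0.006,0.2],[0,0,-0.034]],[[0.07,0.006,0.24],[0,0,-0.034]],[[0.07,0.006,0.30],[0,0,-0.034]],[[0.07,0.006,0.324],[0,0,-0.034]],[[0.07,0.006,0.324],[0,0,-0.034]],[[0.07,0.006,0.324],[0,0,-0.034]]]' 0.45; python3 -m handwheel '[[[0,0,0],[0,0,0]],[[0,0,0],[0,0,0]],[[0,0,0],[0,0,0]],[[0,0,0],[0,0,0]],[[0,0,0],[0,0,0]]]' 0.05 40;  python3 -m handwheel '[[[0,0,-0.1],[0,0,0]],[[0,0,-0.2],[0,0,0]],[[0,0,-0.3],[0,0,0]],[[0,0,-0.34],[0,0,0]],[[0,0,-0.34],[0,0,0]]]'
python3 - <<'E'
from h import *
togo(.521,-.145,.14,-90)
E
```

```text
time_s: 15.5
position: [0.4378, 0.2669, -0.0308]
tool_rot: [[0.995, 0.1, 0.001], [0.1, -0.995, 0.0], [0.001, -0.0, -1.0]]
ft_force: [0.8, 0.0, 0.9]
grip_width: 0.039
gripper_force: 0.0
time_s: 16.0
position: [0.4377, 0.2674, -0.0303]
tool_rot: [[0.995, 0.101, 0.003], [0.101, -0.995, 0.001], [0.003, -0.0, -1.0]]
ft_force: [-0.1, -1.3, 6.5]
grip_width: 0.0186
gripper_force: 39.7
time_s: 16.5
position: [0.4381, 0.2678, 0.1422]
tool_rot: [[0.995, 0.101, 0.008], [0.101, -0.995, 0.003], [0.008, -0.002, -1.0]]
ft_force: [0.2, 0.1, -0.5]
grip_width: 0.019
gripper_force: 39.3
shift [0.0816, 0.8381, 0.0036] rows>= 9 turn [([-0.0007, -0.0025, 0.0322], np.float64(-5.8)), ([0.0038, -0.001, -0.9678], np.float64(174.2))] q6 102.4 t 16.5
```

```bash
python3 -m handwheel '[[[0.082,0.838,0],[0,0,0.032]],[[0.082,0.838,0],[0,0,0.032]],[[0.082,0.838,0],[0,0,0.032]],[[0.082,0.838,0],[0,0,0.032]],[[0.082,0.838,0],[0,0,0.032]],[[0.082,0.838,0],[0,0,0.032]],[[0.082,0.838,0],[0,0,0.032]],[[0.082,0.838,0],[0,0,0.032]],[[0.082,0.838,0],[0,0,0.032]],[[0.082,0.838,0],[0,0,0.032]]]'
python3 - <<'E'
from h import *
togo(.521,-.145,.048,-90)
E
```

```text
time_s: 17.5
position: [0.5194, -0.1481, 0.137]
tool_rot: [[1.0, -0.003, -0.001], [-0.003, -1.0, 0.0], [-0.001, -0.0, -1.0]]
ft_force: [0.3, 0.4, 0.2]
grip_width: 0.0184
gripper_force: 39.4
shift [0.0033, -0.0061, 0.1779] rows>= 2 turn [([-0.0001, 0.0004, -0.0011], np.float64(0.2)), ([0.0007, 0.0002, 0.9989], np.float64(-179.8))] q6 61.7 t 17.5
```

```bash
python3 -m handwheel '[[[0.003,-0.006,0.09],[0,0,0]],[[0.003,-0.006,0.178],[0,0,0]],[[0.003,-0.006,0.178],[0,0,0]],[[0.003,-0.006,0.178],[0,0,0]]]'; python3 -m handwheel '[[[0,0,0],[0,0,0]],[[0,0,0],[0,0,0]],[[0,0,0],[0,0,0]],[[0,0,0],[0,0,0]]]' 0.4; python3 -m handwheel '[[[0,0,-0.1],[0,0,0]],[[0,0,-0.2],[0,0,0]],[[-0.06,0,-0.2],[0,0,0]],[[-0.06,0,-0.2],[0,0,0]]]';python3 - <<'E'
from h import *
p=camera_params('wrist');im,d=get_image('wrist');np.savez('pics/w8.npz',im=im,d=d,**p)
# anything in the cup: depth heights through the port
h=[]
for v in range(145,190,4): h.append([round(float((ray(p,(u,v))[0]+ray(p,(u,v))[1]*d[v,u])[2])*1000) for u in range(294,346,5)])
print(*h,sep='\n');knob(im,d,p);togo(.595,-.1345,.147,-45)
E
```

```text
time_s: 17.9
position: [0.5211, -0.1417, 0.0498]
tool_rot: [[1.0, 0.001, -0.001], [0.001, -1.0, 0.001], [-0.001, -0.001, -1.0]]
ft_force: [0.2, -0.9, -0.1]
grip_width: 0.0189
gripper_force: 39.3
time_s: 18.3
position: [0.5214, -0.1427, 0.05]
tool_rot: [[1.0, 0.0, 0.001], [0.0, -1.0, -0.001], [0.001, 0.001, -1.0]]
ft_force: [0.0, 0.1, 0.4]
grip_width: 0.034
gripper_force: 0.0
time_s: 18.7
position: [0.4895, -0.1424, 0.1507]
tool_rot: [[1.0, -0.0, 0.001], [-0.0, -1.0, -0.001], [0.001, 0.001, -1.0]]
ft_force: [-0.7, -0.2, -0.4]
grip_width: 0.0339
gripper_force: 0.0
[45, 37, 37, 38, 38, 38, 38, 38, 37, 37, 39]
[38, 39, 37, 39, 38, 43, 49, 37, 38, 38, 38]
[38, 38, 38, 37, 56, 59, 58, 55, 38, 38, 38]
[39, 38, 37, 38, 58, 58, 56, 59, 39, 38, 38]
[37, 38, 37, 37, 58, 59, 59, 58, 38, 38, 40]
[38, 38, 38, 38, 57, 58, 59, 58, 39, 38, 38]
[43, 37, 37, 39, 37, 59, 59, 39, 38, 38, 39]
[46, 38, 39, 38, 38, 37, 38, 38, 38, 39, 38]
[53, 40, 40, 38, 37, 37, 39, 38, 39, 38, 38]
[59, 47, 39, 39, 39, 38, 36, 38, 38, 39, 42]
[65, 55, 48, 41, 39, 38, 39, 39, 40, 42, 329]
[71, 61, 55, 50, 46, 43, 42, 44, 46, 52, 58]
knob 2908 [ 594.9 -134. ] [64.2 18.5] mean [ 0.595  -0.1337  0.1256] bar yaw 44.9
shift [0.2092, -0.0161, 0.0061] rows>= 6 turn [([0.0002, -0.0002, -0.2502], np.float64(45.0)), ([-0.0002, -0.0003, 0.7498], np.float64(-135.0))] q6 60.5 t 18.75
```

Depth shows the yellow cap standing in its cup (top at 58 mm). Next click brings up lilac.

```bash
python3 -m handwheel '[[[0.21,-0.016,0],[0,0,-0.25]],[[0.21,-0.016,0],[0,0,-0.25]],[[0.21,-0.016,0],[0,0,-0.25]],[[0.21,-0.016,0],[0,0,-0.25]],[[0.21,-0.016,0],[0,0,-0.25]],[[0.21,-0.016,0],[0,0,-0.25]],[[0.21,-0.016,0.08],[0,0,-0.25]],[[0.21,-0.016,0.162],[0,0,-0.25]],[[0.21,-0.016,0.162],[0,0,-0.25]],[[0.21,-0.016,0.162],[0,0,-0.25]]]' 0.5; python3 -m handwheel '[[[0,0,0],[0,0,0]],[[0,0,0],[0,0,0]],[[0,0,0],[0,0,0]],[[0,0,0],[0,0,0]]]' 0.05 40;  python3 -m handwheel '[[[0,0,0],[0,0,0.4]],[[0,0,0],[0,0,0.4]],[[0,0,0],[0,0,0.4]],[[0,0,0],[0,0,0.4]],[[0,0,0],[0,0,0.4]],[[0,0,0],[0,0,0.4]],[[0,0,0],[0,0,0.4]],[[0,0,0],[0,0,0.4]],[[0,0,0],[0,0,0.4]],[[0,0,0],[0,0,0.4]]]';python3 -m handwheel '[[[0,0,0],[0,0,0]],[[0,0,0],[0,0,0]],[[0,0,0],[0,0,0]],[[0,0,-0.08],[0,0,0]],[[0,0,-0.16],[0,0,0]],[[0,0,-0.16],[0,0,0]]]' 0.5
python3 - <<'E'
from h import *
togo(.40,.40,.13,-90)
E
```

```text
time_s: 19.75
position: [0.5966, -0.1346, 0.0684]
tool_rot: [[0.707, 0.707, -0.001], [0.707, -0.707, 0.0], [-0.0, -0.001, -1.0]]
ft_force: [0.5, -0.5, 0.1]
grip_width: 0.0428
gripper_force: 0.0
time_s: 20.15
position: [0.5952, -0.1328, 0.0706]
tool_rot: [[0.707, 0.708, -0.001], [0.708, -0.707, 0.002], [0.001, -0.002, -1.0]]
ft_force: [-9.8, 8.2, 9.4]
grip_width: 0.0172
gripper_force: 41.8
time_s: 21.15
position: [0.5953, -0.1337, 0.0706]
tool_rot: [[0.89, -0.455, -0.001], [-0.455, -0.89, 0.001], [-0.001, -0.0, -1.0]]
ft_force: [-8.5, 4.6, 8.7]
grip_width: 0.017
gripper_force: 41.6
time_s: 21.75
position: [0.5987, -0.1356, 0.1542]
tool_rot: [[0.891, -0.454, 0.01], [-0.454, -0.891, -0.004], [0.011, -0.001, -1.0]]
ft_force: [-0.1, 0.4, 0.6]
grip_width: 0.0426
gripper_force: 0.0
shift [-0.8407, -0.7742, 0.0396] rows>= 12 turn [([0.0006, -0.0035, -0.1499], np.float64(27.0)), ([-0.0048, -0.0009, 0.8501], np.float64(-153.0))] q6 93.2 t 21.75
```

```bash
python3 -m handwheel '[[[-0.42,-0.387,0.02],[0,0,0]],[[-0.42,-0.387,0.02],[0,0,0]],[[-0.42,-0.387,0.02],[0,0,0]],[[-0.42,-0.387,0.02],[0,0,0]],[[-0.42,-0.387,0.02],[0,0,0]],[[-0.42,-0.387,0.02],[0,0,0]]]'; python3 -m handwheel '[[[-0.42,-0.387,0.02],[0,0,-0.15]],[[-0.42,-0.387,0.02],[0,0,-0.15]],[[-0.42,-0.387,0.02],[0,0,-0.15]],[[-0.42,-0.387,0.02],[0,0,-0.15]],[[-0.42,-0.387,0.02],[0,0,-0.15]],[[-0.42,-0.387,0.02],[0,0,-0.15]],[[-0.42,-0.387,0.02],[0,0,-0.15]]]'
python3 - <<'E'
from h import *
p=camera_params('wrist');im,d=get_image('wrist');np.savez('pics/w9.npz',im=im,d=d,**p);cv2.imwrite('pics/w9.png',im[:,:,::-1])
caps(im,p);togo(.4305,.4208,-.032,-90)
it,dt=get_image('top');cv2.imwrite('pics/t9.png',it[:,:,::-1])
print('port colour',it[209:217,373:381].reshape(-1,3).mean(0)); caps(it,camera_params('top'))
E
```

```text
time_s: 22.35
position: [0.4955, 0.1356, 0.1381]
tool_rot: [[0.892, -0.453, -0.0], [-0.453, -0.892, 0.0], [-0.0, -0.0, -1.0]]
ft_force: [0.1, -0.4, 0.2]
grip_width: 0.0431
gripper_force: 0.0
time_s: 23.05
position: [0.3956, 0.4043, 0.1276]
tool_rot: [[1.0, 0.005, -0.0], [0.005, -1.0, 0.001], [-0.0, -0.001, -1.0]]
ft_force: [0.4, -0.8, -0.5]
grip_width: 0.0429
gripper_force: 0.0
blue [598.1  70.5] 698 [0.513  0.1391] flat yaw 15.7 str 0.012 r 14.3
shift [0.068, -0.0366, 0.3194] rows>= 4 turn [([0.0001, 0.0001, 0.0011], np.float64(-0.2)), ([-0.0001, 0.0001, -0.9989], np.float64(179.8))] q6 123.2 t 23.1
port colour [177.328125 140.734375 202.078125]
blue [269.5 218.2] 47 [0.5128 0.1352] flat yaw 55.8 str 0.074 r 9.3
lilac [161.4 159.5] 85 [0.6757 0.4468] flat yaw 17.0 str 0.113 r 24.8
lilac [163.9 247.8] 25 [0.4287 0.4181] flat yaw 11.4 str 0.264 r 6.4
```

View pics/w9.png

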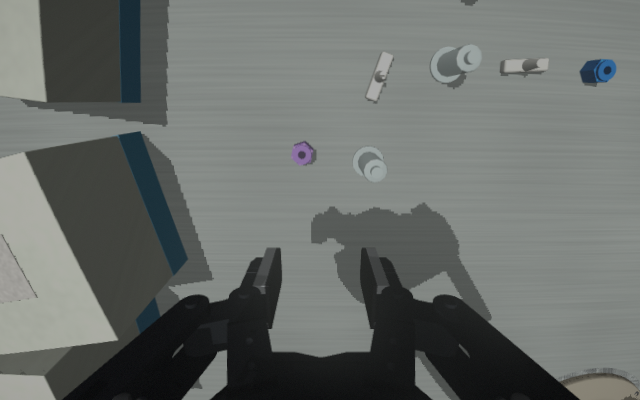

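Lilac cap at (303,154) with holder 3 on its right (370,165). Lilac is pale, so I lower the saturation threshold.

```bash
sed -i 's/smin=80/smin=50/' h.py
python3 - <<'E'
from h import *
D=np.load('pics/w9.npz');p={k:D[k] for k in('K','k1','R','t')}
caps(D['im'],p,sel='lilac');togo(.431,.421,.128,-53)
E
```

```text
lilac [301.7 153.2] 379 [0.4301 0.4225] flat yaw 15.9 str 0.079 r 10.4
shift [0.0675, -0.0395, -0.0003] rows>= 5 turn [([0.0001, 0.0001, -0.2051], np.float64(36.9)), ([0.0001, -0.0002, 0.7949], np.float64(-143.1))] q6 123.2 t 23.15
```

```bash
python3 -m handwheel '[[[0.067,-0.041,0.0],[0,0,-0.24]],[[0.067,-0.041,0.1],[0,0,-0.24]],[[0.067,-0.041,0.16],[0,0,-0.24]],[[0.067,-0.041,0.16],[0,0,-0.24]],[[0.067,-0.041,0.16],[0,0,-0.24]],[[0.067,-0.041,0.2],[0,0,-0.24]],[[0.067,-0.041,0.28],[0,0,-0.24]],[[0.067,-0.041,0.32],[0,0,-0.24]],[[0.067,-0.041,0.32],[0,0,-0.24]],[[0.067,-0.041,0.32],[0,0,-0.24]]]' 0.45; python3 -m handwheel '[[[0,0,0],[0,0,0]],[[0,0,0],[0,0,0]],[[0,0,0],[0,0,0]],[[0,0,0],[0,0,0]],[[0,0,0],[0,0,0]]]' 0.05 40;  python3 -m handwheel '[[[0,0,-0.1],[0,0,0]],[[0,0,-0.2],[0,0,0]],[[0,0,-0.3],[0,0,0]],[[0,0,-0.34],[0,0,0]],[[0,0,-0.34],[0,0,0]]]'
python3 - <<'E'
from h import *
togo(.521,-.145,.14,-90)
E
```

```text
time_s: 24.15
position: [0.4321, 0.4208, -0.0311]
tool_rot: [[0.73, 0.684, 0.001], [0.684, -0.73, 0.0], [0.001, 0.0, -1.0]]
ft_force: [-0.5, -0.5, -0.5]
grip_width: 0.0386
gripper_force: 0.0
time_s: 24.65
position: [0.4322, 0.4217, -0.03]
tool_rot: [[0.729, 0.685, 0.003], [0.685, -0.729, 0.001], [0.003, 0.001, -1.0]]
ft_force: [0.1, -2.0, 7.5]
grip_width: 0.0187
gripper_force: 40.0
time_s: 25.15
position: [0.4322, 0.4224, 0.1425]
tool_rot: [[0.729, 0.685, 0.007], [0.685, -0.729, 0.004], [0.008, 0.001, -1.0]]
ft_force: [-0.0, -0.3, -0.4]
grip_width: 0.0183
gripper_force: 39.3
shift [-0.6477, 0.9485, 0.0012] rows>= 12 turn [([-0.0005, -0.0025, 0.2401], np.float64(-43.2)), ([0.0032, -0.0007, -0.7599], np.float64(136.8))] q6 79.9 t 25.15
```

```bash
python3 -m handwheel '[[[-0.324,0.474,0],[0,0,0]],[[-0.324,0.474,0],[0,0,0]],[[-0.324,0.474,0],[0,0,0]],[[-0.324,0.474,0],[0,0,0]],[[-0.324,0.474,0],[0,0,0]],[[-0.324,0.474,0],[0,0,0]]]'; python3 -m handwheel '[[[-0.324,0.474,0],[0,0,0.24]],[[-0.324,0.474,0],[0,0,0.24]],[[-0.324,0.474,0],[0,0,0.24]],[[-0.324,0.474,0],[0,0,0.24]],[[-0.324,0.474,0],[0,0,0.24]],[[-0.324,0.474,0],[0,0,0.24]],[[-0.324,0.474,0],[0,0,0.24]],[[-0.324,0.474,0],[0,0,0.24]]]'
python3 - <<'E'
from h import *
togo(.521,-.145,.049,-90)
E
```

```text
time_s: 25.75
position: [0.4747, 0.1352, 0.1373]
tool_rot: [[0.73, 0.684, -0.002], [0.684, -0.73, -0.0], [-0.001, -0.001, -1.0]]
ft_force: [-0.2, 0.3, -0.1]
grip_width: 0.0184
gripper_force: 39.3
time_s: 26.55
position: [0.5187, -0.146, 0.1371]
tool_rot: [[1.0, -0.001, -0.002], [-0.001, -1.0, 0.001], [-0.002, -0.001, -1.0]]
ft_force: [1.2, 1.2, -1.1]
grip_width: 0.0185
gripper_force: 39.3
shift [0.0048, -0.0017, 0.1762] rows>= 2 turn [([-0.0004, 0.0006, -0.0004], np.float64(0.1)), ([0.001, 0.0007, 0.9996], np.float64(-179.9))] q6 61.7 t 26.55
```

```bash
cat >> h.py <<'E'
def cupcheck():
    p=camera_params('wrist');im,d=get_image('wrist')
    Z=np.array([[(ray(p,(u,v))[0]+ray(p,(u,v))[1]*d[v,u])[2]*1000 for u in range(294,346,5)] for v in range(145,190,4)]).round()
    print('cap-top samples',((Z>52)&(Z<62)).sum(),'floor',((Z>35)&(Z<42)).sum());knob(im,d,p)
E
python3 -m handwheel '[[[0.004,-0.002,0.09],[0,0,0]],[[0.004,-0.002,0.176],[0,0,0]],[[0.004,-0.002,0.176],[0,0,0]],[[0.004,-0.002,0.176],[0,0,0]]]'; python3 -m handwheel '[[[0,0,0],[0,0,0]],[[0,0,0],[0,0,0]],[[0,0,0],[0,0,0]],[[0,0,0],[0,0,0]]]' 0.4; python3 -m handwheel '[[[0,0,-0.1],[0,0,0]],[[0,0,-0.2],[0,0,0]],[[-0.06,0,-0.2],[0,0,0]],[[-0.06,0,-0.2],[0,0,0]]]';python3 - <<'E'
from h import *
cupcheck();togo(.595,-.1345,.147,63)
E
```

```text
time_s: 26.95
position: [0.5215, -0.1439, 0.0509]
tool_rot: [[1.0, 0.001, -0.001], [0.001, -1.0, 0.0], [-0.001, -0.0, -1.0]]
ft_force: [0.7, -0.1, -0.3]
grip_width: 0.0186
gripper_force: 39.3
time_s: 27.35
position: [0.5217, -0.145, 0.051]
tool_rot: [[1.0, 0.0, 0.001], [0.0, -1.0, -0.001], [0.001, 0.001, -1.0]]
ft_force: [0.4, -0.3, -0.3]
grip_width: 0.034
gripper_force: 0.0
time_s: 27.75
position: [0.4898, -0.1447, 0.1517]
tool_rot: [[1.0, -0.0, 0.001], [-0.0, -1.0, -0.001], [0.001, 0.001, -1.0]]
ft_force: [0.0, -0.1, 0.4]
grip_width: 0.0343
gripper_force: 0.0
cap-top samples 24 floor 92
knob 2941 [ 594.7 -133.9] [18.4 64. ] mean [ 0.5955 -0.1346  0.1255] bar yaw 152.9
shift [0.2086, -0.0208, 0.008] rows>= 4 turn [([0.0001, -0.0002, 0.1498], np.float64(-27.0)), ([0.0003, 0.0001, -0.8502], np.float64(153.0))] q6 60.3 t 27.8
```

```bash
python3 -m handwheel '[[[0.209,-0.021,0],[0,0,-0.45]],[[0.209,-0.021,0],[0,0,-0.45]],[[0.209,-0.021,0],[0,0,-0.45]],[[0.209,-0.021,0],[0,0,-0.45]],[[0.209,-0.021,0],[0,0,-0.45]],[[0.209,-0.021,0],[0,0,-0.45]],[[0.209,-0.021,0],[0,0,-0.45]],[[0.209,-0.021,0],[0,0,-0.45]],[[0.209,-0.021,0],[0,0,-0.45]],[[0.209,-0.021,0],[0,0,-0.45]]]' 0.5;python3 -m handwheel '[[[0,0,0],[0,0,-0.4]],[[0,0,0],[0,0,-0.4]],[[0,0,0],[0,0,-0.4]],[[0,0,0],[0,0,-0.4]],[[0,0,0],[0,0,-0.4]],[[0,0,0],[0,0,-0.4]],[[0,0,0],[0,0,-0.4]],[[0,0,0],[0,0,-0.4]],[[0,0,0],[0,0,-0.4]]]'
python3 - <<'E'
from h import *
togo(.595,-.1345,.068,63)
E
```

```text
time_s: 28.8
position: [0.5962, -0.1343, 0.1493]
tool_rot: [[0.151, 0.988, -0.001], [0.988, -0.151, 0.001], [0.0, -0.001, -1.0]]
ft_force: [0.1, -0.4, -0.4]
grip_width: 0.0428
gripper_force: 0.0
time_s: 29.7
position: [0.5962, -0.1343, 0.1493]
tool_rot: [[-0.893, 0.45, -0.001], [0.45, 0.893, 0.001], [0.001, 0.0, -1.0]]
ft_force: [0.4, -0.0, 0.2]
grip_width: 0.0427
gripper_force: 0.0
shift [0.0017, -0.0015, 0.1625] rows>= 2 turn [([0.0, -0.0005, 0.0016], np.float64(-0.3)), ([0.0007, 0.0, -0.9984], np.float64(179.7))] q6 -87.1 t 29.7
```

```bash
python3 -m handwheel '[[[0.002,-0.001,0.08],[0,0,0]],[[0.002,-0.001,0.162],[0,0,0]],[[0.002,-0.001,0.162],[0,0,0]],[[0.002,-0.001,0.162],[0,0,0]]]' 0.5; python3 -m handwheel '[[[0,0,0],[0,0,0]],[[0,0,0],[0,0,0]],[[0,0,0],[0,0,0]],[[0,0,0],[0,0,0]]]' 0.05 40;  python3 -m handwheel '[[[0,0,0],[0,0,0.4]],[[0,0,0],[0,0,0.4]],[[0,0,0],[0,0,0.4]],[[0,0,0],[0,0,0.4]],[[0,0,0],[0,0,0.4]],[[0,0,0],[0,0,0.4]],[[0,0,0],[0,0,0.4]],[[0,0,0],[0,0,0.4]],[[0,0,0],[0,0,0.4]],[[0,0,0],[0,0,0.4]]]';python3 -m handwheel '[[[0,0,0],[0,0,0]],[[0,0,0],[0,0,0]],[[0,0,0],[0,0,0]],[[0,0,-0.08],[0,0,0]],[[0,0,-0.16],[0,0,0]],[[0,0,-0.16],[0,0,0]]]' 0.5
python3 - <<'E'
from h import *
togo(.5,.155,.13,-90)
E
```

```text
time_s: 30.1
position: [0.5953, -0.1344, 0.0694]
tool_rot: [[-0.891, 0.454, -0.001], [0.454, 0.891, 0.0], [0.001, 0.0, -1.0]]
ft_force: [-0.1, -0.8, 1.4]
grip_width: 0.0429
gripper_force: 0.0
time_s: 30.5
position: [0.5963, -0.1342, 0.0715]
tool_rot: [[-0.891, 0.454, 0.005], [0.454, 0.891, -0.001], [-0.005, 0.001, -1.0]]
ft_force: [2.8, 4.5, 6.6]
grip_width: 0.0171
gripper_force: 40.7
time_s: 31.5
position: [0.5944, -0.1351, 0.0715]
tool_rot: [[0.158, 0.987, 0.0], [0.987, -0.158, -0.002], [-0.002, 0.001, -1.0]]
ft_force: [-6.2, -1.7, 9.8]
grip_width: 0.0168
gripper_force: 41.3
time_s: 32.1
position: [0.5971, -0.1352, 0.1548]
tool_rot: [[0.156, 0.988, 0.009], [0.988, -0.156, -0.004], [-0.003, 0.01, -1.0]]
ft_force: [-0.5, 0.1, 0.3]
grip_width: 0.0427
gripper_force: 0.0
shift [0.5432, -0.2829, 0.0454] rows>= 10 turn [([0.0032, -0.0015, 0.4501], np.float64(-81.0)), ([0.0016, 0.0033, -0.5499], np.float64(99.0))] q6 -14.8 t 32.1
```

```bash
python3 -m handwheel '[[[0.509,-0.25,0.0],[0,0,-0.042]],[[0.509,-0.25,0.0],[0,0,-0.042]],[[0.509,-0.25,0.0],[0,0,-0.042]],[[0.509,-0.25,0.0],[0,0,-0.042]],[[0.509,-0.25,0.0],[0,0,-0.042]],[[0.509,-0.25,0.05],[0,0,-0.042]],[[0.509,-0.25,0.15],[0,0,-0.042]],[[0.509,-0.25,0.2],[0,0,-0.042]],[[0.509,-0.25,0.2],[0,0,-0.042]]]' 0.5;python3 - <<'E'
from h import *
p=camera_params('wrist');im,d=get_image('wrist');caps(im,p,amax=8000,sel='blue')
it,dt=get_image('top');print('port colour',it[209:217,373:381].reshape(-1,3).mean(0)); caps(it,camera_params('top'))
togo(.5132,.1358,-.032,-1.5)
E
```

```text
time_s: 33.0
position: [0.5088, 0.1367, 0.046]
tool_rot: [[0.024, 1.0, -0.007], [1.0, -0.024, -0.0], [-0.0, -0.007, -1.0]]
ft_force: [-0.2, 1.1, 0.7]
grip_width: 0.0428
gripper_force: 0.0
blue [326.5 213.9] 770 [0.5134 0.1372] flat yaw 59.1 str 0.057 r 12.0
port colour [ 78.671875 148.859375 206.953125]
lilac [156.1 152.7] 2010 [0.6954 0.4641] flat yaw 17.2 str 0.009 r 72.5
shift [-0.0013, 0.0033, 0.1635] rows>= 2 turn [([0.0001, -0.0, 0.0003], np.float64(-0.1)), ([0.0, 0.0001, -0.9997], np.float64(179.9))] q6 3.6 t 33.1
```

```bash
python3 -m handwheel '[[[0,0.004,0.09],[0,0,0]],[[0,0.004,0.15],[0,0,0]],[[0,0.004,0.163],[0,0,0]],[[0,0.004,0.163],[0,0,0]]]' 0.5; python3 -m handwheel '[[[0,0,0],[0,0,0]],[[0,0,0],[0,0,0]],[[0,0,0],[0,0,0]],[[0,0,0],[0,0,0]],[[0,0,0],[0,0,0]]]' 0.05 40;  python3 -m handwheel '[[[0,0,-0.1],[0,0,0]],[[0,0,-0.2],[0,0,0]],[[0,0,-0.3],[0,0,0]],[[0,0,-0.34],[0,0,0]],[[0,0,-0.34],[0,0,0]]]'
python3 - <<'E'
from h import *
togo(.521,-.145,.14,-90)
E
```

```text
time_s: 33.5
position: [0.5139, 0.1363, -0.0314]
tool_rot: [[0.025, 1.0, 0.001], [1.0, -0.025, 0.0], [0.0, 0.001, -1.0]]
ft_force: [0.6, -0.0, 0.0]
grip_width: 0.0423
gripper_force: 0.0
time_s: 34.0
position: [0.5145, 0.1365, -0.0302]
tool_rot: [[0.025, 1.0, 0.004], [1.0, -0.025, 0.0], [0.0, 0.004, -1.0]]
ft_force: [-1.6, -0.2, 5.8]
grip_width: 0.0183
gripper_force: 39.1
time_s: 34.5
position: [0.5148, 0.1366, 0.1424]
tool_rot: [[0.025, 1.0, 0.009], [1.0, -0.025, 0.0], [0.001, 0.009, -1.0]]
ft_force: [0.5, -0.4, 0.1]
grip_width: 0.0189
gripper_force: 39.4
shift [-0.5628, 0.0264, 0.0047] rows>= 11 turn [([0.0021, -0.0024, 0.4921], np.float64(-88.6)), ([0.0024, 0.0022, -0.5079], np.float64(91.4))] q6 3.5 t 34.5
```

```bash
python3 -m handwheel '[[[-0.563,0.026,0],[0,0,0.46]],[[-0.563,0.026,0],[0,0,0.46]],[[-0.563,0.026,0],[0,0,0.46]],[[-0.563,0.026,0],[0,0,0.46]],[[-0.563,0.026,0],[0,0,0.46]],[[-0.563,0.026,0],[0,0,0.46]],[[-0.563,0.026,0],[0,0,0.46]],[[-0.563,0.026,0],[0,0,0.46]],[[-0.563,0.026,0],[0,0,0.46]],[[-0.563,0.026,0],[0,0,0.46]]]'
python3 - <<'E'
from h import *
togo(.521,-.145,.049,-90)
E
```

```text
time_s: 35.5
position: [0.5186, -0.1452, 0.1372]
tool_rot: [[0.996, 0.095, -0.001], [0.095, -0.996, 0.001], [-0.001, -0.001, -1.0]]
ft_force: [0.4, 0.4, -0.3]
grip_width: 0.0186
gripper_force: 39.4
shift [0.005, 0.0003, 0.1764] rows>= 2 turn [([-0.0002, 0.0003, 0.0302], np.float64(-5.4)), ([-0.0004, -0.0003, -0.9698], np.float64(174.6))] q6 56.3 t 35.5
```

```bash
python3 -m handwheel '[[[0.004,0,0.09],[0,0,0.03]],[[0.004,0,0.176],[0,0,0.03]],[[0.004,0,0.176],[0,0,0.03]],[[0.004,0,0.176],[0,0,0.03]]]'; python3 -m handwheel '[[[0,0,0],[0,0,0]],[[0,0,0],[0,0,0]],[[0,0,0],[0,0,0]],[[0,0,0],[0,0,0]]]' 0.4; python3 -m handwheel '[[[0,0,-0.1],[0,0,0]],[[0,0,-0.2],[0,0,0]],[[-0.06,0,-0.2],[0,0,0]],[[-0.06,0,-0.2],[0,0,0]]]';python3 - <<'E'
from h import *
cupcheck();togo(.595,-.1345,.15,-9)
E
```

```text
time_s: 35.9
position: [0.5211, -0.1451, 0.0503]
tool_rot: [[1.0, 0.007, -0.001], [0.007, -1.0, 0.0], [-0.001, -0.0, -1.0]]
ft_force: [-0.3, -0.1, -0.2]
grip_width: 0.0187
gripper_force: 39.4
time_s: 36.3
position: [0.5213, -0.1452, 0.0505]
tool_rot: [[1.0, 0.006, 0.001], [0.006, -1.0, -0.001], [0.001, 0.001, -1.0]]
ft_force: [-0.4, 0.6, 0.8]
grip_width: 0.0344
gripper_force: 0.0
time_s: 36.7
position: [0.4894, -0.145, 0.1513]
tool_rot: [[1.0, 0.006, 0.001], [0.006, -1.0, -0.001], [0.001, 0.001, -1.0]]
ft_force: [-0.3, 0.0, -0.8]
grip_width: 0.0341
gripper_force: 0.0
cap-top samples 27 floor 88
knob 2919 [ 594.7 -134.1] [64.3 18.5] mean [ 0.5945 -0.134   0.1255] bar yaw 81.3
shift [0.2095, -0.02, 0.0011] rows>= 10 turn [([0.0003, -0.0001, -0.4482], np.float64(80.7)), ([-0.0001, -0.0003, 0.5518], np.float64(-99.3))] q6 59.9 t 36.75
```

Blue is in. The last click brings the blank under the port.

```bash
python3 -m handwheel '[[[0.21,-0.02,0],[0,0,-0.448]],[[0.21,-0.02,0],[0,0,-0.448]],[[0.21,-0.02,0],[0,0,-0.448]],[[0.21,-0.02,0],[0,0,-0.448]],[[0.21,-0.02,0],[0,0,-0.448]],[[0.21,-0.02,0],[0,0,-0.448]],[[0.21,-0.02,0],[0,0,-0.448]],[[0.21,-0.02,0],[0,0,-0.448]],[[0.21,-0.02,0],[0,0,-0.448]],[[0.21,-0.02,0],[0,0,-0.448]]]' 0.5;python3 -m handwheel '[[[-0.001,-0.002,0.08],[0,0,0]],[[-0.001,-0.002,0.163],[0,0,0]],[[-0.001,-0.002,0.163],[0,0,0]],[[-0.001,-0.002,0.163],[0,0,0]]]' 0.5; python3 -m handwheel '[[[0,0,0],[0,0,0]],[[0,0,0],[0,0,0]],[[0,0,0],[0,0,0]],[[0,0,0],[0,0,0]]]' 0.05 40;  python3 -m handwheel '[[[0,0,0],[0,0,0.4]],[[0,0,0],[0,0,0.4]],[[0,0,0],[0,0,0.4]],[[0,0,0],[0,0,0.4]],[[0,0,0],[0,0,0.4]],[[0,0,0],[0,0,0.4]],[[0,0,0],[0,0,0.4]],[[0,0,0],[0,0,0.4]],[[0,0,0],[0,0,0.4]],[[0,0,0],[0,0,0.4]]]';python3 -m handwheel '[[[0,0,0],[0,0,0]],[[0,0,0],[0,0,0]],[[0,0,0],[0,0,0]],[[0,0,-0.08],[0,0,0]],[[0,0,-0.16],[0,0,0]],[[0,0,-0.16],[0,0,0]]]' 0.5
python3 - <<'E'
from h import *
togo(.46,.25,.13,-90)
E
```

```text
time_s: 37.75
position: [0.5963, -0.1344, 0.1488]
tool_rot: [[0.151, 0.988, -0.001], [0.988, -0.151, 0.001], [0.001, -0.001, -1.0]]
ft_force: [0.8, 0.0, -0.6]
grip_width: 0.0432
gripper_force: 0.0
time_s: 38.15
position: [0.5954, -0.1349, 0.0685]
tool_rot: [[0.156, 0.988, -0.001], [0.988, -0.156, 0.0], [0.0, -0.001, -1.0]]
ft_force: [-0.4, 0.3, -0.1]
grip_width: 0.0427
gripper_force: 0.0
time_s: 38.55
position: [0.5944, -0.135, 0.0705]
tool_rot: [[0.156, 0.988, -0.0], [0.988, -0.156, -0.001], [-0.001, 0.0, -1.0]]
ft_force: [-7.8, 0.4, 7.0]
grip_width: 0.0168
gripper_force: 41.2
time_s: 39.55
position: [0.5929, -0.1336, 0.0705]
tool_rot: [[0.988, 0.155, -0.004], [0.155, -0.988, 0.001], [-0.003, -0.002, -1.0]]
ft_force: [-14.9, 5.9, 12.3]
grip_width: 0.0175
gripper_force: 41.9
time_s: 40.15
position: [0.5975, -0.136, 0.1542]
tool_rot: [[0.988, 0.157, 0.01], [0.157, -0.988, -0.004], [0.009, 0.006, -1.0]]
ft_force: [0.3, -0.6, -0.4]
grip_width: 0.0428
gripper_force: 0.0
shift [-0.1511, -0.8057, 0.0421] rows>= 9 turn [([0.0017, -0.0031, 0.0501], np.float64(-9.0)), ([0.0047, 0.0025, -0.9499], np.float64(171.0))] q6 57.1 t 40.15
```

```bash
python3 -m handwheel '[[[-0.151,-0.806,0.042],[0,0,0.05]],[[-0.151,-0.806,0.042],[0,0,0.05]],[[-0.151,-0.806,0.042],[0,0,0.05]],[[-0.151,-0.806,0.042],[0,0,0.05]],[[-0.151,-0.806,0.042],[0,0,0.05]],[[-0.151,-0.806,0.042],[0,0,0.05]],[[-0.151,-0.806,0.042],[0,0,0.05]],[[-0.151,-0.806,0.042],[0,0,0.05]],[[-0.151,-0.806,0.042],[0,0,0.05]],[[-0.151,-0.806,0.042],[0,0,0.05]]]'
cat >> h.py <<'E'
def rays(p,us,vs):
    n=cv2.undistortPoints(np.stack([us,vs],1).astype(np.float64)[:,None],p['K'],np.array([float(p['k1']),0,0,0,0]))[:,0]
    return -p['R'].T@p['t'], np.c_[n,np.ones(len(n))]@p['R']
def sprues(d,p):
    vs,us=np.mgrid[:400,:640].reshape(2,-1);o,r=rays(p,us,vs);X=o+r*d.reshape(-1,1)
    Z=X[:,2].reshape(400,640)
    m=((Z>.005)&(Z<.1)&(d>.05)).astype(np.uint8);n,l,s,c=cv2.connectedComponentsWithStats(m)
    for i in range(1,n):
        if s[i,4]<60: continue
        P=X[(l==i).ravel()];q=P[:,:2].mean(0)
        if not(.3<q[0]<.7 and .05<q[1]<.5): continue
        B=P[P[:,2]<.014];
        if len(B)<20: continue
        cc,w,a=cv2.minAreaRect((B[:,:2]*1000).astype(np.float32));e,v=np.linalg.eigh(np.cov(B[:,:2].T))
        print('obj',np.round(c[i]),s[i,4],'zmax',P[:,2].max().round(3),'rect',np.round(cc,1),np.round(w,1),'mean',np.round(B.mean(0)[:2],4),'long yaw',round(np.degrees(np.arctan2(v[1,1],v[0,1]))%180,1))
E
python3 - <<'E'
from h import *
p=camera_params('wrist');im,d=get_image('wrist');np.savez('pics/w10.npz',im=im,d=d,**p);cv2.imwrite('pics/w10.png',im[:,:,::-1])
sprues(d,p);print(observe()['position'])
it,dt=get_image('top');cv2.imwrite('pics/t10.png',it[:,:,::-1]);print('port colour',it[209:217,373:381].reshape(-1,3).mean(0)); caps(it,camera_params('top'))
E
```

```text
time_s: 41.15
position: [0.4567, 0.2525, 0.127]
tool_rot: [[1.0, 0.003, -0.0], [0.003, -1.0, -0.0], [-0.0, 0.0, -1.0]]
ft_force: [0.6, -1.3, 0.8]
grip_width: 0.043
gripper_force: 0.0
obj [288.  42.] 787 zmax 0.056 rect [581.5 275.4] [ 7.2 19.8] mean [0.5803 0.2747] long yaw 123.7
obj [224. 141.] 562 zmax 0.027 rect [502. 349.] [12.6 43.9] mean [0.5027 0.3481] long yaw 161.5
obj [364. 128.] 563 zmax 0.027 rect [515.2 209.7] [12.2 44.1] mean [0.5154 0.2096] long yaw 94.6
obj [219. 225.] 745 zmax 0.056 rect [425.2 351.1] [20.9 10.3] mean [0.4266 0.3498] long yaw 46.4
[0.45745064 0.2512677  0.12710747]
port colour [134.6875 135.3125 139.625 ]
lilac [156.1 152.7] 2013 [0.6954 0.4641] flat yaw 15.9 str 0.008 r 72.5
```

View pics/w10.png

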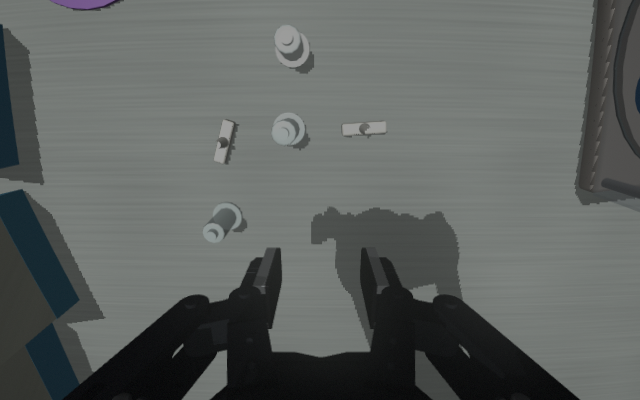

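Offcuts measured at 12 × 44 mm each: A at (364,128), B at (224,141). Holders are standing and the port is grey (blank). I take A first, closing along x.

```bash
python3 -m handwheel '[[[0.115,0.083,0],[0,0,-0.45]],[[0.115,0.083,0],[0,0,-0.45]],[[0.115,0.083,0],[0,0,-0.45]],[[0.115,0.083,0],[0,0,-0.45]],[[0.115,0.083,0],[0,0,-0.45]],[[0.115,0.083,0],[0,0,-0.45]],[[0.115,0.083,0],[0,0,-0.45]],[[0.115,0.083,0],[0,0,-0.45]],[[0.115,0.083,0.05],[0,0,-0.45]],[[0.115,0.083,0.05],[0,0,-0.45]]]' 0.45
python3 - <<'E'
from h import *
togo(.5152,.2097,-.033,4.6)
E
```

```text
time_s: 42.25
position: [0.5143, 0.2075, 0.0998]
tool_rot: [[0.154, 0.988, -0.004], [0.988, -0.154, -0.001], [-0.002, -0.004, -1.0]]
ft_force: [0.1, -0.2, 0.4]
grip_width: 0.0385
gripper_force: 0.0
shift [0.0051, 0.0021, 0.2656] rows>= 3 turn [([-0.0013, 0.0004, -0.0748], np.float64(13.5)), ([0.0005, 0.0019, 0.9252], np.float64(-166.5))] q6 18.6 t 42.25
```

```bash
python3 -m handwheel '[[[0.004,0.002,0.05],[0,0,-0.075]],[[0.004,0.002,0.1],[0,0,-0.075]],[[0.004,0.002,0.18],[0,0,-0.075]],[[0.004,0.002,0.24],[0,0,-0.075]],[[0.004,0.002,0.266],[0,0,-0.075]],[[0.004,0.002,0.266],[0,0,-0.075]]]' 0.45; python3 -m handwheel '[[[0,0,0],[0,0,0]],[[0,0,0],[0,0,0]],[[0,0,0],[0,0,0]],[[0,0,0],[0,0,0]],[[0,0,0],[0,0,0]]]' 0.03 40;  python3 -m handwheel '[[[0,0,-0.1],[0,0,0]],[[0,0,-0.2],[0,0,0]],[[0,0,-0.3],[0,0,0]],[[0,0,-0.36],[0,0,0]],[[0,0,-0.36],[0,0,0]]]'
python3 - <<'E'
from h import *
t=np.load('pics/top0.npz');p=camera_params('top')
# bin rim corners from depth: yellow mask with z>.08
vs,us=np.mgrid[:400,:640].reshape(2,-1);o,r=rays(p,us,vs);X=o+r*t['d'].reshape(-1,1)
m=masks(t['im'])['yellow'].ravel()>0;B=X[m&(X[:,2]>.082)&(X[:,2]<.105)&(X[:,1]<-.27)&(X[:,1]>-.5)]
print('bin',len(B),[np.round(v,1) for v in cv2.minAreaRect((B[:,:2]*1000).astype(np.float32))])
togo(.36,-.1,.2)
E
```

```text
time_s: 42.85
position: [0.516, 0.2103, -0.0319]
tool_rot: [[-0.077, 0.997, -0.003], [0.997, 0.077, -0.001], [-0.0, -0.003, -1.0]]
ft_force: [0.9, 0.4, 0.2]
grip_width: 0.0383
gripper_force: 0.0
time_s: 43.35
position: [0.5173, 0.2115, -0.0291]
tool_rot: [[-0.079, 0.997, 0.003], [0.997, 0.079, 0.0], [-0.0, 0.003, -1.0]]
ft_force: [-0.5, -3.1, 7.0]
grip_width: 0.0099
gripper_force: 39.5
time_s: 43.85
position: [0.5179, 0.2122, 0.1545]
tool_rot: [[-0.079, 0.997, 0.01], [0.997, 0.079, 0.002], [0.001, 0.01, -1.0]]
ft_force: [-0.2, -0.1, -0.7]
grip_width: 0.0097
gripper_force: 39.0
bin 746 [array([ 473. , -391.1]), array([157.3, 130.3]), np.float64(4.4)]
shift [-0.5974, -0.3633, -0.0952] rows>= 8 turn [([0.0031, -0.0003, 0.0], np.float64(0.0)), ([0.0005, 0.0049, -1.0], np.float64(-180.0))] q6 5.6 t 43.85
```

```bash
python3 -m handwheel '[[[-0.592,-0.093,0],[0,0,0]],[[-0.592,-0.093,0],[0,0,0]],[[-0.592,-0.093,0],[0,0,0]],[[-0.592,-0.093,0],[0,0,0]],[[-0.592,-0.093,0],[0,0,0]],[[-0.592,-0.093,0],[0,0,0]]]'; python3 -m handwheel '[[[-0.592,-0.093,0],[0,0,0]],[[-0.592,-0.093,0],[0,0,0]],[[-0.592,-0.093,0],[0,0,0]],[[-0.592,-0.093,0],[0,0,0]],[[-0.592,-0.093,0],[0,0,0]],[[-0.592,-0.093,0],[0,0,0]],[[-0.592,-0.093,0],[0,0,0]]]'
python3 - <<'E'
from h import *
togo(.472,-.388,.035)
E
```

```text
time_s: 44.45
position: [0.4921, -0.0888, 0.1489]
tool_rot: [[-0.079, 0.997, -0.0], [0.997, 0.079, 0.0], [0.0, -0.0, -1.0]]
ft_force: [-0.0, 0.2, 0.0]
grip_width: 0.0098
gripper_force: 39.1
time_s: 45.15
position: [0.4683, -0.3909, 0.1477]
tool_rot: [[-0.073, 0.997, -0.001], [0.997, 0.073, -0.0], [-0.0, -0.001, -1.0]]
ft_force: [0.4, 1.3, -0.9]
grip_width: 0.01
gripper_force: 39.1
shift [0.0054, 0.008, 0.2253] rows>= 3 turn [([-0.0003, 0.0001, 0.0], np.float64(0.0)), ([-0.0002, -0.0004, -1.0], np.float64(-180.0))] q6 -55.1 t 45.15
```

```bash
python3 -m handwheel '[[[0.005,0.008,0.1],[0,0,0]],[[0.005,0.008,0.2],[0,0,0]],[[0.005,0.008,0.225],[0,0,0]],[[0.005,0.008,0.225],[0,0,0]]]'; python3 -m handwheel '[[[0,0,0],[0,0,0]],[[0,0,0],[0,0,0]],[[0,0,0],[0,0,0]],[[0,0,0],[0,0,0]]]' 0.45; python3 -m handwheel '[[[0,0,-0.1],[0,0,0]],[[0,0,-0.2],[0,0,0]],[[0,0,-0.23],[0,0,0]],[[0,0,-0.23],[0,0,0]]]'; python3 -m handwheel '[[[0.732,0.085,0],[0,0,0]],[[0.732,0.085,0],[0,0,0]],[[0.732,0.085,0],[0,0,0]],[[0.732,0.085,0],[0,0,0]],[[0.732,0.085,0],[0,0,0]],[[0.732,0.085,0],[0,0,0]],[[0.732,0.085,0],[0,0,0]],[[0.732,0.085,0],[0,0,0]]]'; python3 -m handwheel '[[[0.7,0.085,0],[0,0,-0.383]],[[0.7,0.085,0],[0,0,-0.383]],[[0.7,0.085,0],[0,0,-0.383]],[[0.7,0.085,0],[0,0,-0.383]],[[0.7,0.085,0],[0,0,-0.383]],[[0.7,0.085,0],[0,0,-0.383]],[[0.7,0.085,0],[0,0,-0.383]],[[0.7,0.085,0],[0,0,-0.383]],[[0.7,0.085,0],[0,0,-0.383]]]'
python3 - <<'E'
from h import *
p=camera_params('wrist');im,d=get_image('wrist');sprues(d,p)
p=camera_params('top');im,d=get_image('top');np.savez('pics/t11.npz',im=im,d=d);cv2.imwrite('pics/t11.png',cv2.resize(im[120:280,140:520,::-1],None,fx=2.1,fy=2.1))
togo(.502,.349,.02,73)
E
```

```text
time_s: 45.55
position: [0.4731, -0.382, 0.0354]
tool_rot: [[-0.079, 0.997, -0.002], [0.997, 0.079, 0.003], [0.003, -0.002, -1.0]]
ft_force: [-0.4, -0.8, 1.1]
grip_width: 0.0099
gripper_force: 39.1
time_s: 45.95
position: [0.474, -0.3834, 0.0379]
tool_rot: [[-0.079, 0.997, 0.001], [0.997, 0.079, -0.002], [-0.002, 0.001, -1.0]]
ft_force: [0.3, 0.0, -0.4]
grip_width: 0.0383
gripper_force: 0.0
time_s: 46.35
position: [0.4745, -0.3839, 0.1551]
tool_rot: [[-0.079, 0.997, 0.004], [0.997, 0.079, -0.005], [-0.005, 0.004, -1.0]]
ft_force: [0.6, -0.1, -0.0]
grip_width: 0.0388
gripper_force: 0.0
time_s: 47.15
position: [0.486, -0.011, 0.1506]
tool_rot: [[-0.082, 0.997, -0.002], [0.997, 0.082, 0.001], [0.002, -0.002, -1.0]]
ft_force: [-0.5, -0.1, -0.2]
grip_width: 0.0387
gripper_force: 0.0
time_s: 48.05
position: [0.5011, 0.3384, 0.1499]
tool_rot: [[-0.96, 0.281, -0.003], [0.281, 0.96, -0.001], [0.002, -0.002, -1.0]]
ft_force: [0.6, -1.2, -0.6]
grip_width: 0.0385
gripper_force: 0.0
obj [331. 177.] 418 zmax 0.029 rect [501.1 349.6] [12.  43.7] mean [0.5002 0.3498] long yaw 160.9
obj [276. 210.] 562 zmax 0.055 rect [508.5 289.2] [20.6  7.8] mean [0.5074 0.29  ] long yaw 47.9
obj [294. 267.] 531 zmax 0.055 rect [580.6 282.3] [20.9  8.4] mean [0.5795 0.2831] long yaw 60.5
obj [470. 291.] 1485 zmax 0.023 rect [687.1 474. ] [66.3 50.9] mean [0.6908 0.4746] long yaw 33.4
shift [0.0063, 0.024, 0.2614] rows>= 3 turn [([-0.0005, -0.0004, 0.0011], np.float64(-0.2)), ([0.0007, -0.0007, -0.9989], np.float64(179.8))] q6 -50.5 t 48.15
```

View pics/t11.png

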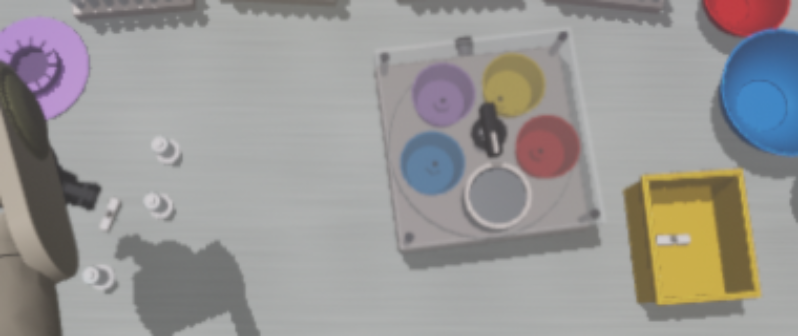

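Offcut A is in the bin (673,240), the caps show in their cups and the blank is under the port. Now offcut B, with a narrow opening to stay clear of holder 2.

```bash
python3 -m handwheel '[[[0.005,0.022,0.0],[0,0,0.008]],[[0.005,0.022,0.1],[0,0,0.008]],[[0.005,0.022,0.18],[0,0,0.008]],[[0.005,0.022,0.25],[0,0,0.008]],[[0.005,0.022,0.3],[0,0,0.008]],[[0.005,0.022,0.34],[0,0,0.008]],[[0.005,0.022,0.364],[0,0,0.008]],[[0.005,0.022,0.364],[0,0,0.008]],[[0.005,0.022,0.364],[0,0,0.008]]]' 0.3; python3 -m handwheel '[[[0,0,0],[0,0,0]],[[0,0,0],[0,0,0]],[[0,0,0],[0,0,0]],[[0,0,0],[0,0,0]],[[0,0,0],[0,0,0]]]' 0.03 40;  python3 -m handwheel '[[[0,0,-0.1],[0,0,0]],[[0,0,-0.2],[0,0,0]],[[0,0,-0.3],[0,0,0]],[[0,0,-0.36],[0,0,0]],[[0,0,-0.36],[0,0,0]]]'
python3 - <<'E'
from h import *
togo(.472,-.385,.15)
E
```

```text
time_s: 49.05
position: [0.5035, 0.3484, -0.0295]
tool_rot: [[-0.951, 0.311, 0.001], [0.311, 0.951, 0.0], [-0.001, 0.001, -1.0]]
ft_force: [0.4, -0.4, -0.3]
grip_width: 0.0254
gripper_force: 0.0
time_s: 49.55
position: [0.5037, 0.3488, -0.0289]
tool_rot: [[-0.951, 0.309, 0.002], [0.309, 0.951, 0.001], [-0.002, 0.001, -1.0]]
ft_force: [-0.5, -1.5, 7.1]
grip_width: 0.0096
gripper_force: 39.4
time_s: 50.05
position: [0.5046, 0.3496, 0.1551]
tool_rot: [[-0.951, 0.309, 0.009], [0.309, 0.951, 0.004], [-0.007, 0.007, -1.0]]
ft_force: [0.3, 0.3, -1.3]
grip_width: 0.01
gripper_force: 39.0
shift [-0.3919, -1.4176, 0.0037] rows>= 15 turn [([0.0021, 0.0023, -0.0], np.float64(0.0)), ([0.0036, -0.0033, 1.0], np.float64(-180.0))] q6 -48.3 t 50.05
```

```bash
python3 -m handwheel '[[[-0.196,-0.709,0],[0,0,0]],[[-0.196,-0.709,0],[0,0,0]],[[-0.196,-0.709,0],[0,0,0]],[[-0.196,-0.709,0],[0,0,0]],[[-0.196,-0.709,0],[0,0,0]],[[-0.196,-0.709,0],[0,0,0]],[[-0.196,-0.709,0],[0,0,0]],[[-0.196,-0.709,0],[0,0,0]]]'; python3 -m handwheel '[[[-0.196,-0.709,0],[0,0,0]],[[-0.196,-0.709,0],[0,0,0]],[[-0.196,-0.709,0],[0,0,0]],[[-0.196,-0.709,0],[0,0,0]],[[-0.196,-0.709,0],[0,0,0]],[[-0.196,-0.709,0],[0,0,0]],[[-0.196,-0.709,0],[0,0,0]],[[-0.196,-0.709,0],[0,0,0]],[[-0.196,-0.709,0],[0,0,0]]]'
python3 - <<'E'
from h import *
togo(.472,-.385,.035)
E
```

```text
time_s: 50.85
position: [0.4859, -0.0222, 0.1491]
tool_rot: [[-0.95, 0.312, -0.001], [0.312, 0.95, -0.0], [0.001, -0.001, -1.0]]
ft_force: [0.4, 1.3, 0.2]
grip_width: 0.0102
gripper_force: 39.1
time_s: 51.75
position: [0.4693, -0.3883, 0.1481]
tool_rot: [[-0.95, 0.312, -0.001], [0.312, 0.95, 0.001], [0.001, 0.001, -1.0]]
ft_force: [0.7, -0.4, -0.3]
grip_width: 0.0096
gripper_force: 39.1
shift [-0.0033, 0.0077, 0.2262] rows>= 3 turn [([0.0003, -0.0005, 0.0], np.float64(0.0)), ([0.0007, 0.0004, -1.0], np.float64(-180.0))] q6 -122.5 t 51.75
```

```bash
python3 -m handwheel '[[[-0.003,0.008,0.1],[0,0,0]],[[-0.003,0.008,0.2],[0,0,0]],[[-0.003,0.008,0.226],[0,0,0]],[[-0.003,0.008,0.226],[0,0,0]]]'; python3 -m handwheel '[[[0,0,0],[0,0,0]],[[0,0,0],[0,0,0]],[[0,0,0],[0,0,0]],[[0,0,0],[0,0,0]]]' 0.45; python3 -m handwheel '[[[0,0,-0.1],[0,0,0]],[[0,0,-0.2],[0,0,0]],[[0,0,-0.3],[0,0,0]],[[0.41,-0.346,-0.4],[0,0,0]],[[0.41,-0.346,-0.4],[0,0,0]],[[0.41,-0.346,-0.4],[0,0,0]],[[0.41,-0.346,-0.4],[0,0,0]],[[0.41,-0.346,-0.4],[0,0,0]],[[0.41,-0.346,-0.4],[0,0,0]],[[0.41,-0.346,-0.4],[0,0,0]]]'
python3 - <<'E'
from h import *
im,d=get_image('top');si,_=get_image('side')
a=cv2.resize(im[120:280,140:520],None,fx=2,fy=2);b=cv2.resize(si[60:400,140:520],(380*760//760,0) if 0 else None,fx=.8,fy=.8)
c=np.zeros((600,760,3),np.uint8);c[:320]=a;c[322:322+272,:304]=b[:272,:304]
cv2.imwrite('pics/fin.png',c[:,:,::-1]);print(observe()['position'],caps(im,camera_params('top')))
E
```

```text
time_s: 52.15
position: [0.4726, -0.3813, 0.0355]
tool_rot: [[-0.951, 0.308, -0.003], [0.308, 0.951, 0.003], [0.003, 0.002, -1.0]]
ft_force: [-0.7, -0.4, 0.8]
grip_width: 0.0096
gripper_force: 39.1
time_s: 52.55
position: [0.4733, -0.3832, 0.0379]
tool_rot: [[-0.951, 0.309, 0.001], [0.309, 0.951, -0.001], [-0.002, -0.001, -1.0]]
ft_force: [0.5, 0.5, -0.2]
grip_width: 0.0385
gripper_force: 0.0
time_s: 53.55
position: [0.2221, -0.4854, 0.2378]
tool_rot: [[-0.95, 0.313, -0.0], [0.313, 0.95, -0.002], [-0.001, -0.002, -1.0]]
ft_force: [-0.2, 0.5, 0.4]
grip_width: 0.0384
gripper_force: 0.0
lilac [156.1 152.7] 2014 [0.6954 0.464 ] flat yaw 15.4 str 0.009 r 72.5
[ 0.22461558 -0.48391221  0.23693278] None
```

View pics/fin.png

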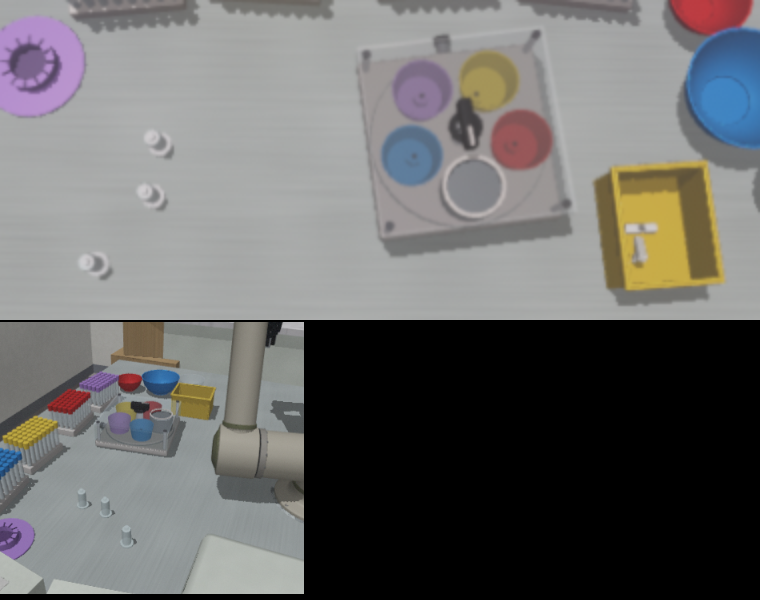

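The bench is clear. Both offcuts are in the bin (640,228) and (640,250), the blank is under the port and the holders are standing. One last numeric check for stray caps in the area the arm hid at the start, using the earlier picture.

```bash
python3 - <<'E'
from h import *
D=np.load('pics/t11.npz');p=camera_params('top')
for c,m in masks(D['im'],80).items():
    for ce,s in blobs(m,15,150): print(c,ce.round(),s[4],onz(p,ce,.012).round(2))
E
python3 -c "from rig import *;print(close_job())"
```

```text
blue [ 72. 301.] 23 [0.28 0.66 0.01]
lilac [165. 159.] 46 [0.68 0.44 0.01]
the job is handed in; nothing more can be done
None
```

The job is handed in: the four caps are in their matching cups, both offcuts are in the bin, the blank is under the port, and the holders are still standing, all confirmed in the final camera views at about 54 s on the robot's clock. The judge's verdict was not shown.

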